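# Spread boiled potatoes to chill and add the cold plate

### The job

Get the tray of boiled potatoes ready for chilling: spread the heaped potatoes out in one even layer over the whole large compartment of the tray, none on another or touching, with about a finger's width (15 mm) or more clear between any two and at least one well inside every quarter of the compartment. Then, as it must stay cold until last, press down the thumb-opening end of the flush cold plate so that its other end tips up in the dock, take it out and lay it flat in the tray's narrow bay. Lastly press the empty cradle of the dock back down level, and leave the other kitchen things where they are.

Things in the scene. Friction and masses are not known exactly. Their poses are not given: they have to be found in the camera images.
- food_floor (a point): centre of the floor of the large compartment, 220 (x) by 270 mm (y) inside, floor 4 mm above the counter; its quarters meet here. The tray is an open aluminium catering tray, fixed, 228 (x) by 382 mm (y) outside, walls 4 mm thick, 45 mm high. Axes are the tray's: z up, +y towards the narrow bay.
- bay_floor (a point): centre of the floor of the tray's narrow bay, 189 mm along +y from food_floor, 220 (x) by 100 mm (y) inside, floor 4 mm above the counter, parted from the large compartment by a rib 4 mm thick that stands 25 mm above the counter. Axes are the tray's.
- dock_top (a point): centre of the top of the dock, a fixed dark steel block 196 (x) by 78 (y) by 46 mm high, z up. Its recess holds the cold plate flush with the top, 2 mm clear each side. The recess's end wall is cut down to 10 mm height at the dock's -x end (the thumb opening) and is full height at +x.
- cradle (a joint): angle of the cradle, the rocking seat under the cold plate: 0 level, growing to a stop at 0.45 rad as its thumb-opening (-x) end is pressed down and the +x end rises. The hinge is stiff: 5 to 10 N near either end moves it, and it stays where it is left, loaded or empty.
- cradle_hinge (a point): middle of the cradle's hinge line, which runs along the dock's y, 25 mm to -x of the dock's centre, 16.5 mm below its top; turns with the cradle. The seat is a grey plate 158 (x) by 46 (y) by 5 mm thick, its x from -54 to +104 mm of here, upper face 2.5 mm above here (14 mm below the dock's top when level); a 3 mm lip stands at its -x end.
- coldplate_mid (a point): centre (half-way up) of the cold plate, a flat white plastic slab 160 mm (its x) by 50 mm (its y) by 14 mm thick (its z), about 0.2 kg. It starts in the dock with its axes along the dock's.
- potato0_mid (a point): centre of a boiled potato, a chunky round piece 56 mm across at half height, 44 mm tall, with flat ends 42 mm across, about 90 g; its z is its axis, upright at the start. May be absent.
- potato1_mid (a point): centre of a boiled potato, a chunky round piece 56 mm across at half height, 44 mm tall, with flat ends 42 mm across, about 90 g; its z is its axis, upright at the start. May be absent.
- potato2_mid (a point): centre of a boiled potato, a chunky round piece 56 mm across at half height, 44 mm tall, with flat ends 42 mm across, about 90 g; its z is its axis, upright at the start. May be absent.
- potato3_mid (a point): centre of a boiled potato, a chunky round piece 56 mm across at half height, 44 mm tall, with flat ends 42 mm across, about 90 g; its z is its axis, upright at the start. May be absent.
- potato4_mid (a point): centre of a boiled potato, a chunky round piece 56 mm across at half height, 44 mm tall, with flat ends 42 mm across, about 90 g; its z is its axis, upright at the start. May be absent.
- potato5_mid (a point): centre of a boiled potato, a chunky round piece 56 mm across at half height, 44 mm tall, with flat ends 42 mm across, about 90 g; its z is its axis, upright at the start. May be absent.
- mill: bystander: black pepper mill, 190 mm tall, 56 mm across, standing beyond the tray and dock; origin at the centre of its underside.
- jar: bystander: jar with steel cap, 60 mm across, 85 mm tall, standing beyond the tray and dock; origin at the centre of its underside.
- spoon: bystander: steel spoon, 190 mm long, lying flat at the robot's left.
- oil: bystander: bottle, 60 mm across, 170 mm tall, at the robot's right; origin at the centre of its underside.
There are look-alikes about, which are no part of the job. Leave any orange, purple or red look-alike of the part that bears potato2_mid alone.

How it is judged:
By the outcome, as a careful person would: the job done as asked, in the order asked, and still so for the second after the job is handed in, with the robot touching nothing.
Of potato3, potato4, potato5 only 1 to 3 are there at a start; the rules pass over those that are not, and their reading is None.
At some moment in a run one of potato0, potato1, potato2, potato3, potato4, potato5 may be knocked a few centimetres aside while the robot is not near it.
Once in a run the grip may slacken for a moment while it holds something.
It also fails if it takes over 210 s, if anything falls off the work surface, if the arm or the gripper's body presses on something with over 40 N, if the wrist force passes 120 N, or if a joint passes its speed limit or range.

### The arm

A 6-joint arm with a two-finger parallel gripper is mounted at the origin on the work surface. World frame = base frame: x ahead of the robot, y to its left, z up, the work surface at z = 0. Lengths are in m, angles in rad, forces in N, time in s.
With the tool pointing down it reaches from about 0.3 to 0.875 m from the base axis. Payload 4.2 kg.
Tool frame: the origin (TCP) lies midway between the tips of the shut fingers; the grasp point (between the pads) lies 19 mm behind it (r.grip_point_offset is the distance from the TCP to the grasp point, in m); z points along the fingers, x is the direction in which the jaws open and shut, and the axes are right-handed (so a half turn about z gives the same grasp; the last joint's range is limited). The gripper opens to 85 mm and grips with 20 to 120 N. Pads are 22 mm wide; open, the fingers measure 114 mm over their backs; the gripper's body (76 mm by 85 mm) begins 54 mm behind the grasp point. The pads swing forward as they close: fully open they stand 13 mm farther back than shut.
Start: joints at [1.162, 0.32, 1.565, -0, 1.257, -0.02], TCP at [0.218, 0.532, 0.231] pointing down, gripper open.
Joint ranges: [-3.11, 3.11], [-0.84, 2.01], [0.21, 2.61], [-1.34, 4.49], [0.05, 2.63], [-2.56, 2.56]. Speed limits (rad/s): [2.57, 2.57, 3.14, 3.14, 3.14, 3.14].

### API

Orientations are given as [roll, pitch, yaw] about the fixed x, y, z axes, in that order (R = Rz(yaw) Ry(pitch) Rx(roll)).
In Python, from bench import r gives the robot as it stands.
- The arm moves only by the tool apply_moves, never from a script. Its argument "increments" is one flat list of numbers, 7 for each row, row after row: the shift along the tool's x, y, z in m, then the turn, a rotation vector about the tool's x, y, z in degrees, then the opening in per cent of the stroke, from 0 (shut) to 100 (fully open). A call has 1 to 20 rows; each row is the pose to reach, as a shift and turn from the pose commanded when the call began, along the tool's axes at that moment; what a row does not reach only later rows make up. A row lasts 1/10 s, in which the tool goes at most 50 mm and 8.59 degrees, less where a joint would pass 70% of its speed; a pose out of reach is approached as far as the arm can. A call with a gripper value outside its range is refused whole. The fingers move at their own pace and stop on an object; "squeeze" is the grip in N (left out, the last holds). Time passes only in rows, so rows that repeat a pose let the fingers close. It gives the time, the measured TCP pose, the force and the opening at its end, in the units of the state.
- r.sense(): the state, without advancing time (a new reading comes with each control period).
- r.camera(name): name is "side" or "top"; returns (picture, depth): 420x560x3 uint8, red, green, blue; 420x560 float32, m along the optical axis (not along the pixel's ray), 0 where there is no reading.
- r.camera_info(name): a dict with "vfov" (degrees; the focal length in pixels is half the picture's height over the tangent of half this angle, whatever the lens; pixels are square), "cx", "cy" (the principal point, pixels), "k1" (the pictures are not rectified: a ray, as slopes to the right and down, at radius r is drawn at 1 + k1 r^2 times it, then the intrinsics apply), "eye" and "orientation" of the camera in the world. Camera axes: x right, y up, looking along -z (the intrinsics and any distortion apply to the point x, -y, -z); pixel columns grow to the right and rows downward; lengths in m; the calibration is good to about 2 mm. A picture is of the moment at which its call begins. camera_info takes no time and is no camera call.
- r.close_job(): hands the job in, once; it reports no verdict.
The state is a dict: "t": time; "joint_positions": joint angles; "dq": joint speeds; "joint_torque": joint torques, N m; "tool_pos": TCP position; "tcp_rot": TCP orientation; "ft_force": force on the tool from outside, world axes, zero at the start; "wrist_torque": the same for the moment, N m; "opening": finger opening in m.
Only numpy, scipy, OpenCV 4.12 (cv2) and the standard library are available. Lean on these libraries where they do the work, as an engineer would, in place of code of your own. Each camera call takes 0.05 s, during which the arm holds its last target.

## Working session

There is one attempt and no reset: what is moved stays moved. The work goes in short steps, Python scripts to look and compute and a tool call to move; the robot and the scene stay as the last step left them, time stands still between calls to the robot, and variables do not carry over. Pictures are saved under pics/ and viewed, and the job is handed in when it is done.

Besides the shell and the picture viewer there is one more tool, called after "Request:" by a JSON object that holds its "method" and its "body", one argument or row to a line. apply_moves: Moves the arm, as the interface text tells. Its arguments: {"type":"object","properties":{"increments":{"type":"array"},"squeeze":{"type":"number"}},"required":["increments"]}

```bash
ls; mkdir -p pics; cat > h.py <<'E'
import numpy as np, cv2
from scipy.spatial.transform import Rotation as R
from bench import r
def shot(name):
    p,d=r.camera(name); return p.copy(),d.copy()
def Rm(o):
    o=np.array(o,float)
    if o.shape==(3,3): return o
    if o.shape==(4,): return R.from_quat(o).as_matrix()
    return R.from_euler('xyz',o).as_matrix()
def cloud(name,d):
    i=r.camera_info(name); h,w=d.shape; f=h/2/np.tan(np.radians(i['vfov'])/2)
    K=np.array([[f,0,i['cx']],[0,f,i['cy']],[0,0,1]]);k=np.array([i['k1'],0,0,0.])
    u,v=np.meshgrid(np.arange(w),np.arange(h))
    pts=cv2.undistortPoints(np.stack([u,v],-1).reshape(-1,1,2).astype(np.float64),K,k).reshape(h,w,2)
    P=np.stack([pts[...,0]*d,-pts[...,1]*d,-d],-1)
    return P@Rm(i['orientation']).T+np.array(i['eye'])
def proj(name,X,h=420):
    i=r.camera_info(name); f=h/2/np.tan(np.radians(i['vfov'])/2)
    c=(np.atleast_2d(X)-np.array(i['eye']))@Rm(i['orientation'])
    x=c[:,0]/-c[:,2]; y=-c[:,1]/-c[:,2]; s=1+i['k1']*(x*x+y*y)
    return np.stack([f*x*s+i['cx'],f*y*s+i['cy']],-1)
def save(n,p,s=1):
    p=cv2.resize(p,None,fx=s,fy=s,interpolation=cv2.INTER_CUBIC) if s!=1 else p
    cv2.imwrite('pics/'+n+'.png',p[...,::-1])
E
python3 - <<'E'
from h import *
print(r.sense())
for n in('top','side'):
    print(r.camera_info(n)); p,d=shot(n); save('a_'+n,p,1.4); np.savez('a_'+n,p=p,d=d)
E
```

```text
pics
{'t': 0.0, 'joint_positions': array([ 1.16201761e+00,  3.20279902e-01,  1.56568759e+00,  1.77862938e-05,
        1.25735597e+00, -1.99803738e-02]), 'dq': array([-4.03781579e-04, -1.39970917e-03, -5.98794024e-05, -5.12290681e-04,
       -1.13268490e-04, -1.14370204e-03]), 'joint_torque': array([ 2.59908367e-03, -4.15525603e+01, -2.34168220e+01,  1.40979887e-04,
        8.16039392e-03, -2.29464524e-05]), 'tool_pos': array([0.21776632, 0.53166074, 0.23048581]), 'tcp_rot': array([-3.14154117e+00,  1.73012260e-03,  1.18199253e+00]), 'ft_force': array([ 0.10880993,  0.35245941, -0.00447615]), 'wrist_torque': array([-0.03380295,  0.03751331, -0.0134665 ]), 'opening': 0.08540717136355588}
{'vfov': 49.53529279529906, 'cx': 281.4454646480322, 'cy': 216.7615865679237, 'k1': 0.046423159015802684, 'eye': array([0.28738064, 0.05721753, 1.44921839]), 'orientation': array([ 1.72171279e-01,  1.16564010e-03, -1.56047440e+00])}
{'vfov': 42.82714011235186, 'cx': 278.94000072923933, 'cy': 212.5651507274387, 'k1': -0.024788191977267796, 'eye': array([-0.38146747, -0.81362861,  0.91865201]), 'orientation': array([ 0.97493322, -0.0132253 , -0.79497956])}
```

View pics/a_top.png

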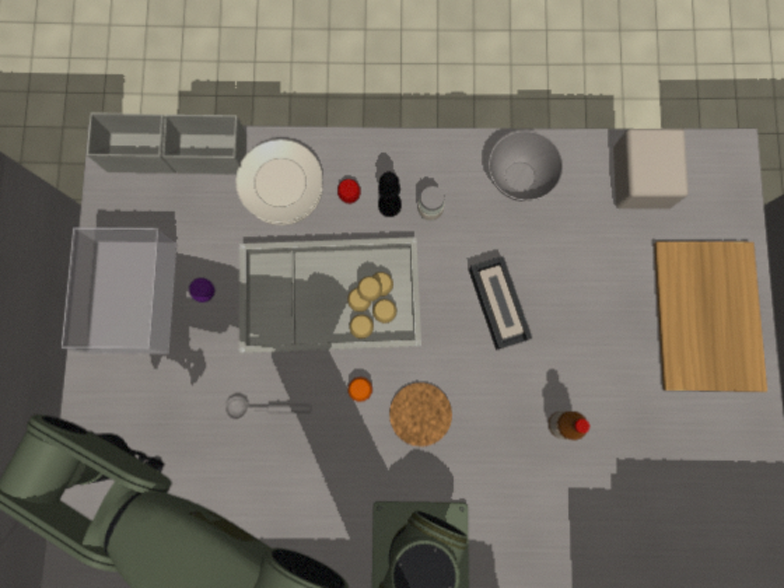

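View pics/a_side.png

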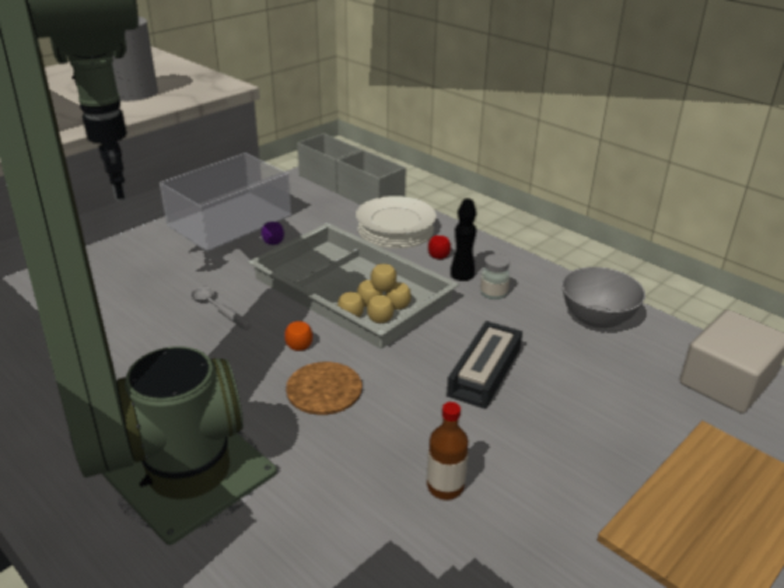

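The top view shows the tray at about (330,295), the potatoes around (370,305), and the dock at (498,302). The red, orange and purple balls are the look-alikes. Next I'll enlarge and measure.

```bash
python3 - <<'E'
from h import *
t=np.load('a_top.npz'); s=np.load('a_side.npz')
save('b1',t['p'][160:255,165:385],3.6)
save('b2',s['p'][150:290,170:390],3.6)
P=cloud('top',t['d']); np.save('P.npy',P)
z=P[...,2]
print('counter z',np.median(z[280:290,150:220]))
m=(z[160:255,165:385]*1000)
v=np.clip(m*4,0,255).astype(np.uint8)
save('b3',np.repeat(v[...,None],3,2),3.6)
# tray rim pts z 35..50
ys,xs=np.where((z>0.035)&(z<0.055)&(np.arange(420)[:,None]>160)&(np.arange(420)[:,None]<255)&(np.arange(560)[None]>165)&(np.arange(560)[None]<303))
Q=P[ys,xs]; print(len(Q), cv2.minAreaRect(Q[:,:2].astype(np.float32)))
ys,xs=np.where((z>0.035)&(z<0.06)&(np.arange(420)[:,None]>175)&(np.arange(420)[:,None]<255)&(np.arange(560)[None]>325)&(np.arange(560)[None]<385))
Q=P[ys,xs]; print(len(Q), np.median(Q[:,2]),cv2.minAreaRect(Q[:,:2].astype(np.float32)))
E
```

```text
counter z 0.00018113458822210937
2629 ((0.5540822148323059, 0.2082015424966812), (0.2499198615550995, 0.40254655480384827), 2.7402548789978027)
1450 0.04464356792806956 ((0.5410816669464111, -0.17602147161960602), (0.19684070348739624, 0.08008144795894623), 17.89594841003418)
```

View pics/b1.png

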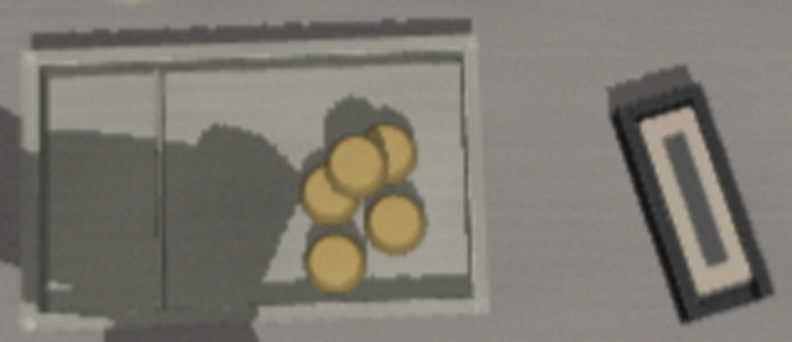

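View pics/b2.png

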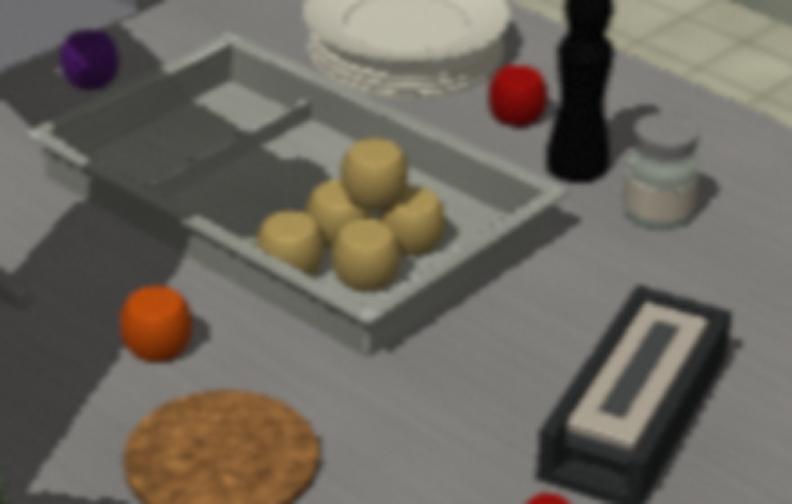

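View pics/b3.png

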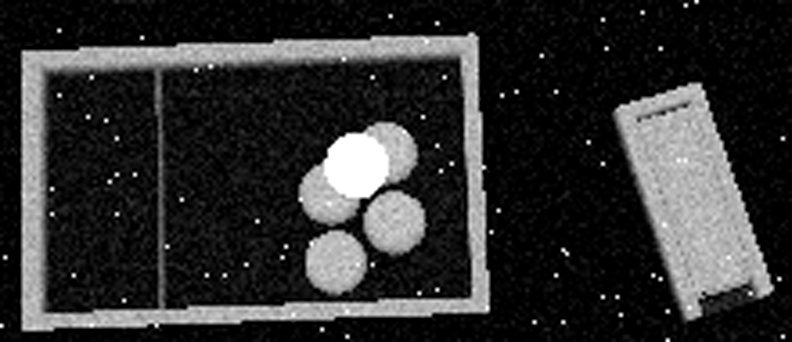

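```bash
cat >> h.py <<'E'
from scipy.optimize import minimize
def potatoes(P,p):
    """yellow, top-flat clusters"""
    hsv=cv2.cvtColor(p,cv2.COLOR_RGB2HSV)
    z=P[...,2]; X=P[...,0];Y=P[...,1]
    m=(hsv[...,0]>12)&(hsv[...,0]<32)&(hsv[...,1]>85)&(z>0.012)&(z<0.2)&(X>.38)&(X<.72)&(Y>-.05)&(Y<.45)
    return m
E
python3 - <<'E'
from h import *
t=np.load('a_top.npz'); P=np.load('P.npy'); z=P[...,2]
a=np.radians(2.74); c,s=np.cos(a),np.sin(a)
x=P[...,0]*c+P[...,1]*s; y=-P[...,0]*s+P[...,1]*c
# rim only top: z>.041
box=np.zeros(z.shape,bool); box[160:255,165:303]=1
m=box&(z>.038)&(z<.055)
M=(.554*c+.208*s, -.554*s+.208*c); print(M)
# histograms of rim/wall points in tray coords
for nm,v,w,W in(('x',x,y,M[1]),('y',y,x,M[0])):
    h,e=np.histogram(v[m&(np.abs(w-W)<.08)],bins=np.arange(M[0 if nm=='x' else 1]-.21,M[0 if nm=='x' else 1]+.21,.003))
    print(nm,[(round(float(b),3),int(k)) for b,k in zip(e,h) if k>2])
ribm=box&(z>.015)&(z<.032)&(np.abs(x-M[0])<.08)
h,e=np.histogram(y[ribm],bins=np.arange(M[1]-.2,M[1]+.2,.003)); print([(round(float(b),3),int(k)) for b,k in zip(e,h) if k>6])
pm=potatoes(P,t['p'])
zz=z.copy(); 
for lo,hi in((.041,.056),(.08,.1)):
    n,l,st,ce=cv2.connectedComponentsWithStats((pm&(z>lo)&(z<hi)).astype(np.uint8))
    for i in range(1,n):
        if st[i,4]>20:
            q=P[l==i]; (cx,cy),rr=cv2.minEnclosingCircle(q[:,:2].astype(np.float32)); print(lo,st[i,4],q.mean(0).round(4),(round(cx,4),round(cy,4),round(rr,4)),ce[i])
E
```

```text
(np.float64(0.5633098262882577), np.float64(0.18127890006035724))
x [(0.437, 30), (0.44, 46), (0.443, 50), (0.446, 47), (0.449, 48), (0.452, 8), (0.461, 3), (0.464, 8), (0.467, 6), (0.47, 13), (0.473, 9), (0.476, 11), (0.479, 8), (0.482, 10), (0.485, 11), (0.488, 10), (0.491, 10), (0.494, 11), (0.497, 9), (0.5, 10), (0.503, 8), (0.506, 9), (0.509, 7), (0.512, 4), (0.524, 4), (0.527, 10), (0.53, 11), (0.533, 10), (0.536, 10), (0.539, 13), (0.542, 5), (0.545, 14), (0.548, 6), (0.551, 9), (0.554, 8), (0.557, 7), (0.56, 6), (0.563, 5), (0.566, 3), (0.569, 3), (0.668, 4), (0.671, 45), (0.674, 53), (0.677, 39), (0.68, 47), (0.683, 38), (0.686, 14)]
y [(-0.02, 46), (-0.017, 46), (-0.014, 47), (-0.011, 48), (-0.008, 34), (0.034, 5), (0.037, 9), (0.04, 17), (0.043, 23), (0.046, 26), (0.049, 29), (0.052, 29), (0.055, 32), (0.058, 29), (0.061, 28), (0.064, 21), (0.067, 21), (0.07, 18), (0.073, 16), (0.076, 12), (0.079, 7), (0.088, 4), (0.091, 8), (0.094, 11), (0.097, 14), (0.1, 15), (0.103, 14), (0.106, 18), (0.109, 18), (0.112, 18), (0.115, 20), (0.118, 21), (0.121, 23), (0.124, 19), (0.127, 19), (0.13, 19), (0.133, 16), (0.136, 7), (0.364, 12), (0.367, 53), (0.37, 45), (0.373, 48), (0.376, 49), (0.379, 50)]
[(-0.007, 10), (0.263, 62), (0.365, 46), (0.368, 9)]
0.041 105 [0.5838 0.0854 0.0469] (0.58, 0.0901, 0.0257) [273.98095238 200.21904762]
0.041 120 [0.5393 0.1459 0.0464] (0.5438, 0.1412, 0.0244) [254.46666667 213.98333333]
0.041 180 [0.518  0.0835 0.0468] (0.5179, 0.0835, 0.0249) [274.30555556 220.86111111]
0.041 184 [0.4827 0.1348 0.0465] (0.4826, 0.1345, 0.0252) [257.67934783 231.91847826]
0.08 209 [0.5592 0.1159 0.0899] (0.5604, 0.1161, 0.0267) [263.60287081 205.11483254]
```

```bash
cat >> h.py <<'E'
def inc(targets):
    s=r.sense(); p=np.array(s['tool_pos']); A=Rm(s['tcp_rot'])
    for t in targets:
        B=(R.from_euler('z',t[3],degrees=True)*R.from_euler('x',180,degrees=True)*R.from_euler('y',t[4] if len(t)>4 else 0,degrees=True)).as_matrix()
        d=A.T@(np.array(t[:3])-p); w=R.from_matrix(A.T@B).as_rotvec(degrees=True)
        print(t,'->',(d).round(4).tolist(),w.round(2).tolist(), 'rows>=',int(np.ceil(max(np.linalg.norm(d)/.05,np.linalg.norm(w)/8.59))))
E
python3 -c "
from h import *
inc([(.5595,.116,.14,92.7),(.5595,.116,.047,92.7)])"
```

```text
(0.5595, 0.116, 0.14, 92.7) -> [-0.255, 0.4738, 0.091] [-0.02, 0.09, -24.98] rows>= 11
(0.5595, 0.116, 0.047, 92.7) -> [-0.2548, 0.4738, 0.184] [-0.02, 0.09, -24.98] rows>= 12
```

Request:
{"method": "apply_moves", "body": {
  "increments": [-0.255, 0.474, 0.091, 0, 0, -25, 100, -0.255, 0.474, 0.091, 0, 0, -25, 100, -0.255, 0.474, 0.091, 0, 0, -25, 100, -0.255, 0.474, 0.091, 0, 0, -25, 100, -0.255, 0.474, 0.091, 0, 0, -25, 100, -0.255, 0.474, 0.091, 0, 0, -25, 100, -0.255, 0.474, 0.091, 0, 0, -25, 100, -0.255, 0.474, 0.091, 0, 0, -25, 100, -0.255, 0.474, 0.091, 0, 0, -25, 100, -0.255, 0.474, 0.091, 0, 0, -25, 100, -0.255, 0.474, 0.091, 0, 0, -25, 100, -0.255, 0.474, 0.091, 0, 0, -25, 100, -0.255, 0.474, 0.091, 0, 0, -25, 100, -0.255, 0.474, 0.091, 0, 0, -25, 100, -0.255, 0.474, 0.091, 0, 0, -25, 100],
  "squeeze": 35
}}

```text
t: 1.6
tool_pos: [0.5591, 0.1177, 0.1406]
tcp_rot: [-3.141, -0.0, 1.62]
ft_force: [-0.3, -0.1, -0.5]
opening: 0.0851
```

```bash
python3 -c "
from h import *
p,d=shot('side'); save('c1',p,1.4)
inc([(.5595,.116,.047,92.7)])"
```

```text
(0.5595, 0.116, 0.047, 92.7) -> [-0.0018, 0.0002, 0.0937] [0.01, -0.02, 0.13] rows>= 2
```

View pics/c1.png

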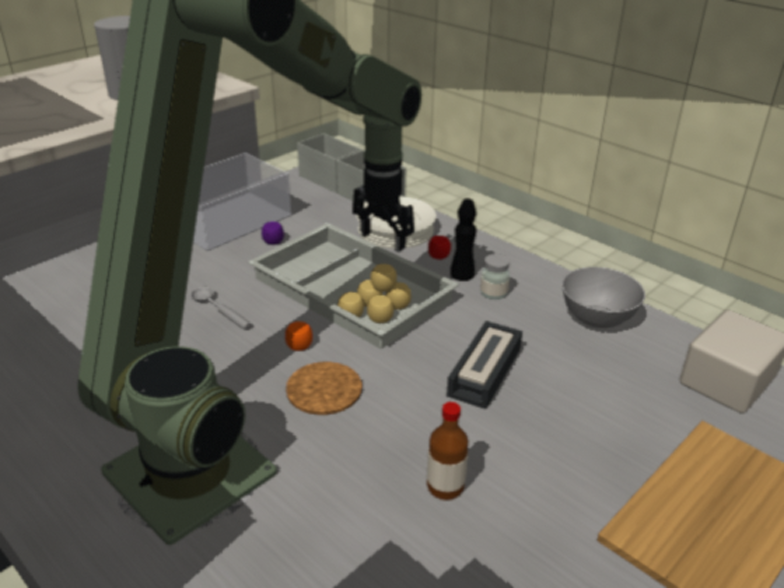

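The gripper is over the heap at (385,235) and nothing has been disturbed.

Request:
{"method": "apply_moves", "body": {
  "increments": [-0.002, 0, 0.05, 0, 0, 0, 100, -0.002, 0, 0.094, 0, 0, 0, 100, -0.002, 0, 0.094, 0, 0, 0, 100, -0.002, 0, 0.094, 0, 0, 0, 100, -0.002, 0, 0.094, 0, 0, 0, 0, -0.002, 0, 0.094, 0, 0, 0, 0, -0.002, 0, 0.094, 0, 0, 0, 0, -0.002, 0, 0.094, 0, 0, 0, 0, -0.002, 0, 0.094, 0, 0, 0, 0, -0.002, 0, 0.094, 0, 0, 0, 0, -0.002, 0, 0.05, 0, 0, 0, 0, -0.002, 0, 0.02, 0, 0, 0, 0, -0.002, 0, 0.02, 0, 0, 0, 0],
  "squeeze": 35
}}

```text
t: 2.95
tool_pos: [0.5635, 0.1151, 0.1262]
tcp_rot: [3.13, -0.002, 1.618]
ft_force: [0.2, 0.0, -0.6]
opening: 0.0535
```

```bash
python3 -c "
from h import *
p,d=shot('side'); save('c2',p[120:260,180:380],3.5)
inc([(.6086,.2332,.12,92.7),(.6086,.2332,.012,92.7)])"
```

```text
(0.6086, 0.2332, 0.12, 92.7) -> [0.1161, 0.0523, 0.0041] [0.4, -0.06, 0.02] rows>= 3
(0.6086, 0.2332, 0.012, 92.7) -> [0.116, 0.0516, 0.1121] [0.4, -0.06, 0.02] rows>= 4
```

View pics/c2.png

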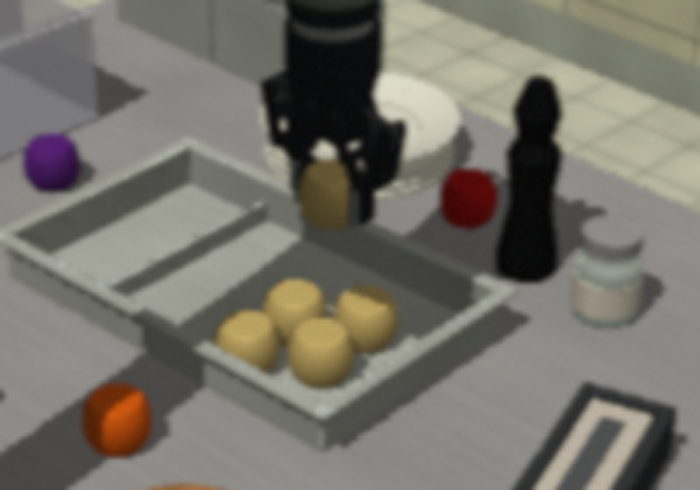

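Request:
{"method": "apply_moves", "body": {
  "increments": [0.116, 0.052, 0.02, 0.4, 0, 0, 0, 0.116, 0.052, 0.02, 0.4, 0, 0, 0, 0.116, 0.052, 0.02, 0.4, 0, 0, 0, 0.116, 0.052, 0.05, 0.4, 0, 0, 0, 0.116, 0.052, 0.09, 0.4, 0, 0, 0, 0.116, 0.052, 0.108, 0.4, 0, 0, 0, 0.116, 0.052, 0.116, 0.4, 0, 0, 0, 0.116, 0.052, 0.118, 0.4, 0, 0, 0, 0.116, 0.052, 0.118, 0.4, 0, 0, 0]
}}

```text
t: 3.9
tool_pos: [0.6039, 0.2322, 0.0044]
tcp_rot: [-3.13, 0.001, 1.618]
ft_force: [-8.6, -2.0, 16.8]
opening: 0.054
```

```bash
python3 -c "
from h import *
p,d=shot('side'); save('c3',p[120:260,180:380],3.5)
print(r.sense()['ft_force'])"
```

```text
[-9.20721075 -1.83747956 16.77517128]
```

View pics/c3.png

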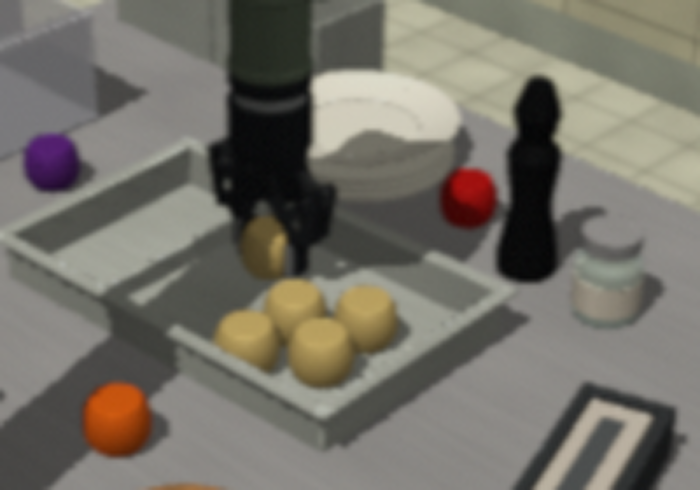

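Request:
{"method": "apply_moves", "body": {
  "increments": [0, 0, -0.004, 0, 0, 0, 0, 0, 0, -0.004, 0, 0, 0, 80, 0, 0, -0.004, 0, 0, 0, 80, 0, 0, -0.004, 0, 0, 0, 80, 0, 0, -0.004, 0, 0, 0, 80, 0, 0, -0.05, 0, 0, 0, 80, 0, 0, -0.1, 0, 0, 0, 80, 0, 0, -0.11, 0, 0, 0, 80]
}}

```text
t: 4.75
tool_pos: [0.6107, 0.2341, 0.1184]
tcp_rot: [3.138, -0.003, 1.618]
ft_force: [0.8, -0.3, 0.1]
opening: 0.0679
```

```bash
python3 -c "
from h import *
p,d=shot('top'); save('c4',p[160:255,165:385],3.6); np.savez('c4',p=p,d=d)
P=cloud('top',d); z=P[...,2]; pm=potatoes(P,p)
n,l,st,ce=cv2.connectedComponentsWithStats((pm&(z>.041)&(z<.056)).astype(np.uint8))
for i in range(1,n):
    if st[i,4]>20:
        q=P[l==i]; (cx,cy),rr=cv2.minEnclosingCircle(q[:,:2].astype(np.float32)); print(st[i,4],q.mean(0).round(4),(round(cx,4),round(cy,4),round(rr,4)),ce[i])
"
```

```text
173 [0.5799 0.0921 0.0465] (0.5786, 0.092, 0.0257) [271.84971098 201.45086705]
157 [0.5437 0.1389 0.0468] (0.5442, 0.1405, 0.0246) [256.73248408 212.59872611]
174 [0.5181 0.0839 0.0468] (0.5182, 0.0832, 0.0251) [274.18390805 220.85057471]
83 [0.486  0.1243 0.0463] (0.4845, 0.1293, 0.023) [261.06024096 230.90361446]
```

View pics/c4.png

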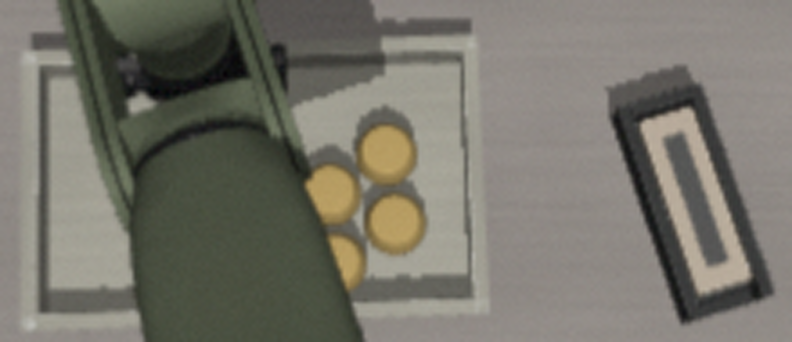

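```bash
python3 -c "
from h import *
inc([(.4827,.1347,.115,77),(.4827,.1347,.006,77),(.4928,.2276,.07,77),(.4928,.2276,.008,77)])"
```

```text
(0.4827, 0.1347, 0.115, 77) -> [-0.093, -0.132, 0.0021] [0.12, -0.19, 15.72] rows>= 4
(0.4827, 0.1347, 0.006, 77) -> [-0.0933, -0.1323, 0.1111] [0.12, -0.19, 15.72] rows>= 4
(0.4928, 0.2276, 0.07, 77) -> [-0.0008, -0.1176, 0.0474] [0.12, -0.19, 15.72] rows>= 3
(0.4928, 0.2276, 0.008, 77) -> [-0.001, -0.1178, 0.1094] [0.12, -0.19, 15.72] rows>= 4
```

Request:
{"method": "apply_moves", "body": {
  "increments": [-0.093, -0.132, 0.002, 0, 0, 15.7, 95, -0.093, -0.132, 0.002, 0, 0, 15.7, 95, -0.093, -0.132, 0.002, 0, 0, 15.7, 95, -0.093, -0.132, 0.002, 0, 0, 15.7, 95, -0.093, -0.132, 0.002, 0, 0, 15.7, 95, -0.093, -0.132, 0.05, 0, 0, 15.7, 95, -0.093, -0.132, 0.09, 0, 0, 15.7, 95, -0.093, -0.132, 0.11, 0, 0, 15.7, 95, -0.093, -0.132, 0.11, 0, 0, 15.7, 95, -0.093, -0.132, 0.11, 0, 0, 15.7, 0, -0.093, -0.132, 0.11, 0, 0, 15.7, 0, -0.093, -0.132, 0.11, 0, 0, 15.7, 0, -0.093, -0.132, 0.11, 0, 0, 15.7, 0, -0.093, -0.132, 0.11, 0, 0, 15.7, 0, -0.093, -0.132, 0.075, 0, 0, 15.7, 0, -0.093, -0.132, 0.05, 0, 0, 15.7, 0, -0.093, -0.132, 0.05, 0, 0, 15.7, 0]
}}

```text
t: 6.5
tool_pos: [0.4815, 0.1341, 0.0662]
tcp_rot: [-3.141, -0.001, 1.344]
ft_force: [0.7, 0.8, 0.3]
opening: 0.0541
```

```bash
python3 -c "
from h import *
p,d=shot('side'); save('c5',p[120:260,180:380],3.5)
inc([(.4928,.2276,.06,77),(.4928,.2276,.008,77)])"
```

```text
(0.4928, 0.2276, 0.06, 77) -> [0.0943, -0.0088, 0.0045] [-0.22, 0.02, 0.02] rows>= 2
(0.4928, 0.2276, 0.008, 77) -> [0.0943, -0.0086, 0.0565] [-0.22, 0.02, 0.02] rows>= 3
```

View pics/c5.png

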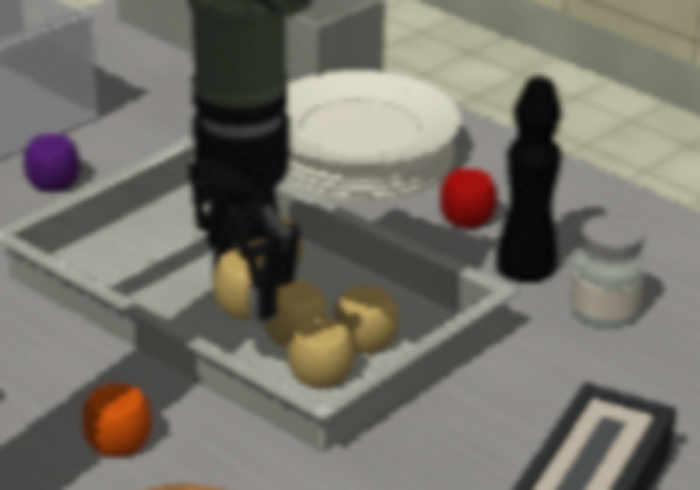

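Request:
{"method": "apply_moves", "body": {
  "increments": [0.05, -0.004, 0.01, 0, 0, 0, 0, 0.094, -0.009, 0.01, 0, 0, 0, 0, 0.094, -0.009, 0.02, 0, 0, 0, 0, 0.094, -0.009, 0.045, 0, 0, 0, 0, 0.094, -0.009, 0.056, 0, 0, 0, 0, 0.094, -0.009, 0.057, 0, 0, 0, 0, 0.094, -0.009, 0.057, 0, 0, 0, 0, 0.094, -0.009, 0.057, 0, 0, 0, 80, 0.094, -0.009, 0.057, 0, 0, 0, 80, 0.094, -0.009, 0.057, 0, 0, 0, 80, 0.094, -0.009, 0.057, 0, 0, 0, 80, 0.094, -0.009, 0, 0, 0, 0, 80, 0.094, -0.009, -0.05, 0, 0, 0, 80, 0.094, -0.009, -0.06, 0, 0, 0, 80]
}}

```text
t: 7.95
tool_pos: [0.4948, 0.2284, 0.1282]
tcp_rot: [3.141, -0.004, 1.344]
ft_force: [0.3, 0.2, -0.0]
opening: 0.0684
```

```bash
cat >> h.py <<'E'
def dets(tag=None):
    p,d=shot('top')
    if tag: save(tag,p[160:255,165:385],3.6); np.savez(tag,p=p,d=d)
    P=cloud('top',d); z=P[...,2]; pm=potatoes(P,p)
    n,l,st,ce=cv2.connectedComponentsWithStats((pm&(z>.041)&(z<.056)).astype(np.uint8))
    for i in range(1,n):
        if st[i,4]>20:
            q=P[l==i]; (cx,cy),rr=cv2.minEnclosingCircle(q[:,:2].astype(np.float32)); print(st[i,4],q.mean(0).round(4),(round(cx,4),round(cy,4),round(rr,4)))
E
python3 -c "
from h import *
dets('c6'); p,d=shot('side'); save('c6s',p[120:260,180:380],3.5)
inc([(.518,.0835,.13,132),(.518,.0835,.007,132)])"
```

```text
27 [0.6116 0.2165 0.0451] (0.61, 0.2187, 0.0175)
167 [0.5802 0.0923 0.047 ] (0.5795, 0.0925, 0.0253)
172 [0.5433 0.1407 0.0467] (0.5424, 0.1407, 0.0247)
180 [0.5179 0.084  0.0468] (0.5172, 0.0836, 0.0252)
30 [0.4879 0.2355 0.0472] (0.4862, 0.2334, 0.0165)
(0.518, 0.0835, 0.13, 132) -> [-0.1356, 0.0557, -0.0038] [0.05, -0.16, -54.97] rows>= 7
(0.518, 0.0835, 0.007, 132) -> [-0.1359, 0.0558, 0.1192] [0.05, -0.16, -54.97] rows>= 7
```

View pics/c6.png

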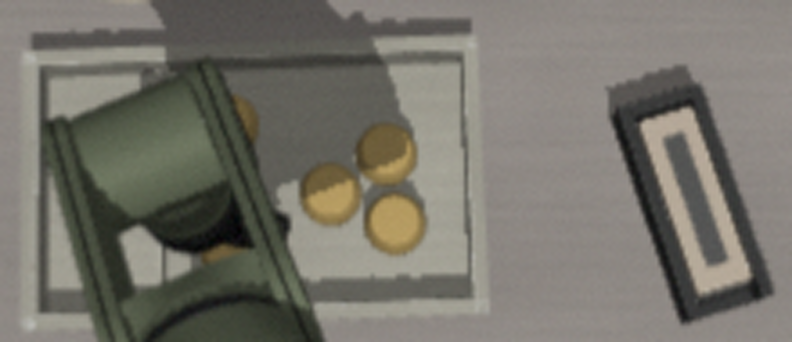

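View pics/c6s.png

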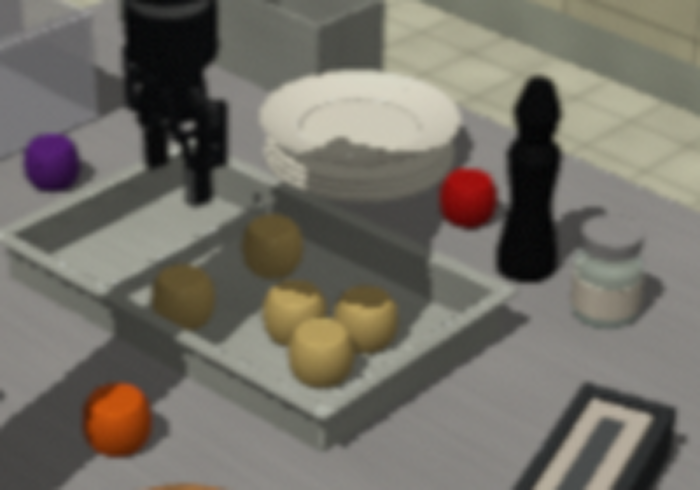

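Request:
{"method": "apply_moves", "body": {
  "increments": [-0.136, 0.056, -0.004, 0, 0, -55, 95, -0.136, 0.056, -0.004, 0, 0, -55, 95, -0.136, 0.056, -0.004, 0, 0, -55, 95, -0.136, 0.056, -0.004, 0, 0, -55, 95, -0.136, 0.056, -0.004, 0, 0, -55, 95, -0.136, 0.056, -0.004, 0, 0, -55, 95, -0.136, 0.056, -0.004, 0, 0, -55, 95, -0.136, 0.056, 0.03, 0, 0, -55, 95, -0.136, 0.056, 0.07, 0, 0, -55, 95, -0.136, 0.056, 0.105, 0, 0, -55, 95, -0.136, 0.056, 0.12, 0, 0, -55, 95, -0.136, 0.056, 0.12, 0, 0, -55, 95, -0.136, 0.056, 0.12, 0, 0, -55, 0, -0.136, 0.056, 0.12, 0, 0, -55, 0, -0.136, 0.056, 0.12, 0, 0, -55, 0, -0.136, 0.056, 0.12, 0, 0, -55, 0, -0.136, 0.056, 0.12, 0, 0, -55, 0, -0.136, 0.056, 0.09, 0, 0, -55, 0, -0.136, 0.056, 0.09, 0, 0, -55, 0]
}}

```text
t: 9.95
tool_pos: [0.5179, 0.0825, 0.0357]
tcp_rot: [-3.141, -0.001, 2.304]
ft_force: [2.4, 0.0, -1.0]
opening: 0.0542
```

```bash
python3 -c "
from h import *
inc([(.500,.0758,.03,132),(.500,.0758,.0085,132)])"
```

```text
(0.5, 0.0758, 0.03, 132) -> [0.007, -0.0177, 0.0057] [-0.01, -0.05, 0.02] rows>= 1
(0.5, 0.0758, 0.0085, 132) -> [0.007, -0.0177, 0.0272] [-0.01, -0.05, 0.02] rows>= 1
```

Request:
{"method": "apply_moves", "body": {
  "increments": [0.007, -0.018, 0.005, 0, 0, 0, 0, 0.007, -0.018, 0.018, 0, 0, 0, 0, 0.007, -0.018, 0.027, 0, 0, 0, 0, 0.007, -0.018, 0.027, 0, 0, 0, 0, 0.007, -0.018, 0.027, 0, 0, 0, 80, 0.007, -0.018, 0.027, 0, 0, 0, 80, 0.007, -0.018, 0.027, 0, 0, 0, 80, 0.007, -0.018, 0.027, 0, 0, 0, 80, 0.007, -0.018, -0.03, 0, 0, 0, 80, 0.007, -0.018, -0.08, 0, 0, 0, 80, 0.007, -0.018, -0.09, 0, 0, 0, 80, 0.007, -0.018, -0.09, 0, 0, 0, 80]
}}

```text
t: 11.15
tool_pos: [0.5003, 0.0757, 0.1264]
tcp_rot: [3.141, -0.0, 2.304]
ft_force: [0.1, -0.1, -0.0]
opening: 0.0687
```

```bash
python3 -c "
from h import *
dets('c7'); p,d=shot('side'); save('c7s',p[120:260,180:380],3.5)
inc([(.543,.1407,.125,20),(.543,.1407,.008,20)])"
```

```text
174 [0.6045 0.2324 0.0469] (0.6047, 0.2327, 0.025)
182 [0.4927 0.2254 0.0467] (0.4924, 0.2256, 0.0255)
65 [0.4866 0.0731 0.0463] (0.4911, 0.0747, 0.0234)
(0.543, 0.1407, 0.125, 20) -> [0.0182, 0.0775, -0.0026] [-0.48, 0.14, 112.02] rows>= 14
(0.543, 0.1407, 0.008, 20) -> [0.0177, 0.0781, 0.1144] [-0.48, 0.14, 112.02] rows>= 14
```

View pics/c7s.png

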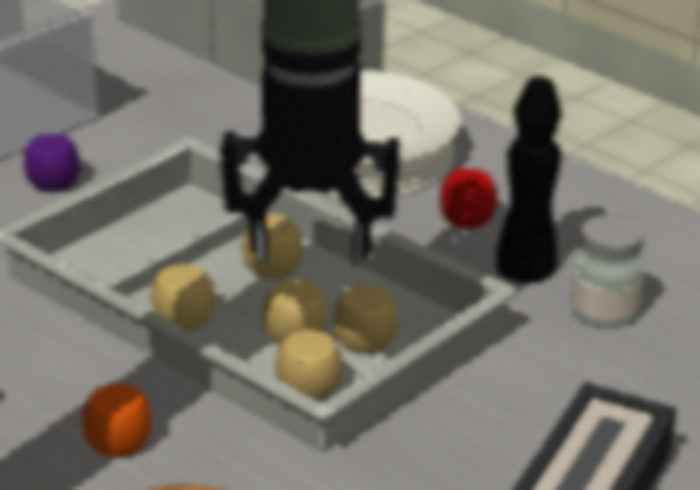

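Request:
{"method": "apply_moves", "body": {
  "increments": [0.018, 0.078, -0.003, 0, 0, 112, 95, 0.018, 0.078, -0.003, 0, 0, 112, 95, 0.018, 0.078, -0.003, 0, 0, 112, 95, 0.018, 0.078, -0.003, 0, 0, 112, 95, 0.018, 0.078, -0.003, 0, 0, 112, 95, 0.018, 0.078, -0.003, 0, 0, 112, 95, 0.018, 0.078, -0.003, 0, 0, 112, 95, 0.018, 0.078, -0.003, 0, 0, 112, 95, 0.018, 0.078, -0.003, 0, 0, 112, 95, 0.018, 0.078, -0.003, 0, 0, 112, 95, 0.018, 0.078, -0.003, 0, 0, 112, 95, 0.018, 0.078, -0.003, 0, 0, 112, 95, 0.018, 0.078, -0.003, 0, 0, 112, 95, 0.018, 0.078, -0.003, 0, 0, 112, 95, 0.018, 0.078, -0.003, 0, 0, 112, 95]
}}

```text
t: 12.75
tool_pos: [0.5433, 0.1407, 0.1242]
tcp_rot: [-3.139, 0.01, 0.352]
ft_force: [-0.7, 0.5, 0.7]
opening: 0.0812
```

```bash
python3 -c "
from h import *
p,d=shot('side'); save('c8s',p[120:260,180:380],3.5)
inc([(.543,.1407,.008,20),(.5543,.1545,.02,20),(.5543,.1545,.0085,20)])"
```

```text
(0.543, 0.1407, 0.008, 20) -> [0.0006, 0.0002, 0.1166] [-0.14, 0.51, 0.17] rows>= 3
(0.5543, 0.1545, 0.02, 20) -> [0.0158, -0.0089, 0.1045] [-0.14, 0.51, 0.17] rows>= 3
(0.5543, 0.1545, 0.0085, 20) -> [0.0159, -0.0089, 0.116] [-0.14, 0.51, 0.17] rows>= 3
```

View pics/c8s.png

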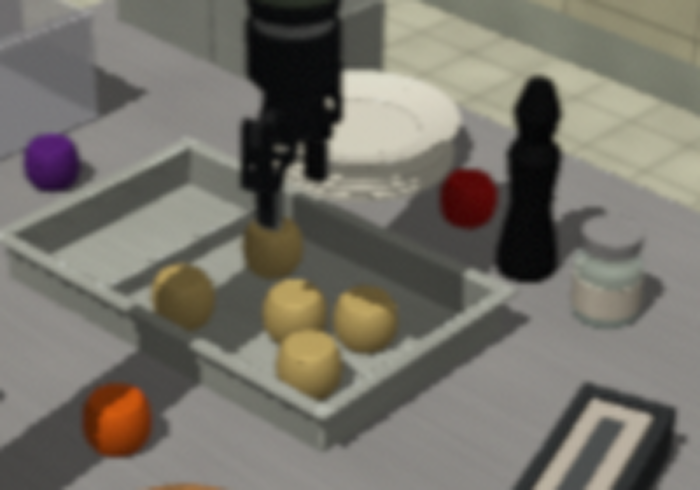

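Request:
{"method": "apply_moves", "body": {
  "increments": [0, 0, 0.04, 0, 0.5, 0, 95, 0, 0, 0.08, 0, 0.5, 0, 95, 0, 0, 0.116, 0, 0.5, 0, 95, 0, 0, 0.116, 0, 0.5, 0, 95, 0, 0, 0.116, 0, 0.5, 0, 0, 0, 0, 0.116, 0, 0.5, 0, 0, 0, 0, 0.116, 0, 0.5, 0, 0, 0, 0, 0.116, 0, 0.5, 0, 0, 0, 0, 0.116, 0, 0.5, 0, 0, 0.005, -0.003, 0.1, 0, 0.5, 0, 0, 0.016, -0.009, 0.1, 0, 0.5, 0, 0, 0.016, -0.009, 0.11, 0, 0.5, 0, 0, 0.016, -0.009, 0.116, 0, 0.5, 0, 0, 0.016, -0.009, 0.116, 0, 0.5, 0, 80, 0.016, -0.009, 0.116, 0, 0.5, 0, 80, 0.016, -0.009, 0.116, 0, 0.5, 0, 80, 0.016, -0.009, 0.116, 0, 0.5, 0, 80, 0.016, -0.009, 0.06, 0, 0.5, 0, 80, 0.016, -0.009, 0.01, 0, 0.5, 0, 80, 0.016, -0.009, 0, 0, 0.5, 0, 80]
}}

```text
t: 14.8
tool_pos: [0.5587, 0.1555, 0.1305]
tcp_rot: [-3.14, -0.011, 0.349]
ft_force: [1.2, 1.1, -0.1]
opening: 0.0681
```

```bash
python3 -c "
from h import *
dets('c9'); p,d=shot('side'); save('c9s',p[120:260,180:380],3.5)
inc([(.580,.0924,.125,60),(.580,.0924,.008,60),(.6158,.0814,.03,60),(.6158,.0814,.0085,60)])"
```

```text
58 [0.5831 0.0792 0.0467] (0.5816, 0.0806, 0.0204)
36 [0.5024 0.0619 0.047 ] (0.5006, 0.0633, 0.0176)
(0.58, 0.0924, 0.125, 60) -> [-0.0008, 0.0667, 0.0036] [0.09, -0.51, -39.98] rows>= 5
(0.58, 0.0924, 0.008, 60) -> [-0.0018, 0.0668, 0.1206] [0.09, -0.51, -39.98] rows>= 5
(0.6158, 0.0814, 0.03, 60) -> [0.0283, 0.0894, 0.0988] [0.09, -0.51, -39.98] rows>= 5
(0.6158, 0.0814, 0.0085, 60) -> [0.0281, 0.0894, 0.1203] [0.09, -0.51, -39.98] rows>= 5
```

View pics/c9s.png

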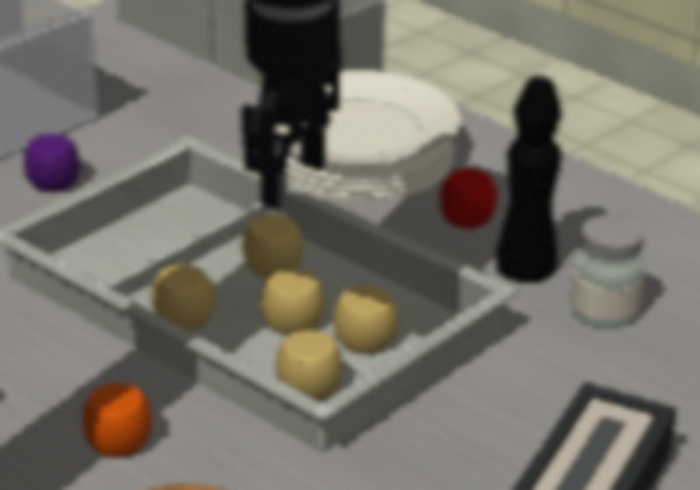

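View pics/c9.png

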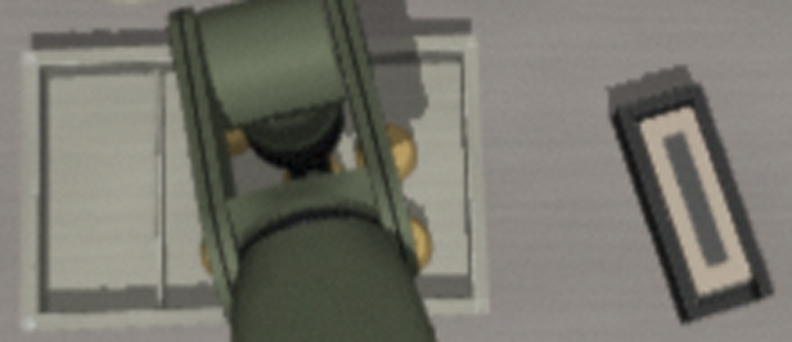

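Request:
{"method": "apply_moves", "body": {
  "increments": [-0.001, 0.067, 0.004, 0, -0.5, -40, 95, -0.001, 0.067, 0.004, 0, -0.5, -40, 95, -0.001, 0.067, 0.004, 0, -0.5, -40, 95, -0.001, 0.067, 0.004, 0, -0.5, -40, 95, -0.001, 0.067, 0.004, 0, -0.5, -40, 95, -0.001, 0.067, 0.004, 0, -0.5, -40, 95, -0.001, 0.067, 0.004, 0, -0.5, -40, 95, -0.001, 0.067, 0.004, 0, -0.5, -40, 95]
}}

```text
t: 15.7
tool_pos: [0.5776, 0.0916, 0.1207]
tcp_rot: [-3.137, 0.006, 1.046]
ft_force: [0.1, 0.7, -0.1]
opening: 0.0812
```

```bash
python3 -c "
from h import *
inc([(.580,.0924,.008,60),(.6158,.0814,.03,60),(.6158,.0814,.0085,60)])"
```

```text
(0.58, 0.0924, 0.008, 60) -> [0.0026, 0.0022, 0.1127] [-0.25, 0.34, -0.05] rows>= 3
(0.6158, 0.0814, 0.03, 60) -> [0.0109, 0.0386, 0.0905] [-0.25, 0.34, -0.05] rows>= 2
(0.6158, 0.0814, 0.0085, 60) -> [0.011, 0.0386, 0.112] [-0.25, 0.34, -0.05] rows>= 3
```

Request:
{"method": "apply_moves", "body": {
  "increments": [0.002, 0.001, 0.04, 0, 0, 0, 95, 0.002, 0.001, 0.08, 0, 0, 0, 95, 0.002, 0.001, 0.112, 0, 0, 0, 95, 0.002, 0.001, 0.112, 0, 0, 0, 95, 0.002, 0.001, 0.112, 0, 0, 0, 0, 0.002, 0.001, 0.112, 0, 0, 0, 0, 0.002, 0.001, 0.112, 0, 0, 0, 0, 0.002, 0.001, 0.112, 0, 0, 0, 0, 0.002, 0.001, 0.112, 0, 0, 0, 0, 0.005, 0.015, 0.096, 0, 0, 0, 0, 0.011, 0.038, 0.096, 0, 0, 0, 0, 0.011, 0.038, 0.105, 0, 0, 0, 0, 0.011, 0.038, 0.112, 0, 0, 0, 0, 0.011, 0.038, 0.112, 0, 0, 0, 0, 0.011, 0.038, 0.112, 0, 0, 0, 80, 0.011, 0.038, 0.112, 0, 0, 0, 80, 0.011, 0.038, 0.112, 0, 0, 0, 80, 0.011, 0.038, 0.112, 0, 0, 0, 80, 0.011, 0.038, 0.06, 0, 0, 0, 80, 0.011, 0.038, 0, 0, 0, 0, 80]
}}

```text
t: 17.7
tool_pos: [0.6149, 0.082, 0.1085]
tcp_rot: [-3.134, 0.008, 1.048]
ft_force: [1.0, 0.3, -0.3]
opening: 0.0683
```

```bash
python3 -c "
from h import *
dets('d1'); p,d=shot('side'); save('d1s',p[120:260,180:380],3.5)
i=np.degrees(np.array(r.sense()['joint_positions'])); print(i.round(1))
# dock geometry
P=np.load('P.npy'); z=P[...,2]; t=np.load('a_top.npz')['p']
b=np.zeros(z.shape,bool); b[175:255,325:385]=1
m=b&(z>.036)&(z<.056)
hsv=cv2.cvtColor(t,cv2.COLOR_RGB2HSV); w=m&(hsv[...,2]>130)
q=P[m][:,:2]; rc=cv2.minAreaRect(q.astype(np.float32)); print(rc)
rc=cv2.minAreaRect(P[w][:,:2].astype(np.float32)); print('slab',rc, np.median(P[w][:,2]))
"
```

```text
169 [0.6051 0.2323 0.0468] (0.6049, 0.2327, 0.0247)
78 [0.5527 0.1663 0.0471] (0.5536, 0.1606, 0.0214)
179 [0.4928 0.2262 0.0467] (0.4928, 0.2267, 0.0252)
[  6.6  27.6  92.3  -0.1  59.6 -53.4]
((0.5412901043891907, -0.1759541630744934), (0.19640254974365234, 0.08008144795894623), 17.89594841003418)
slab ((0.5400469303131104, -0.17659494280815125), (0.15838207304477692, 0.048994261771440506), 18.14000701904297) 0.044880412948609116
```

View pics/d1s.png

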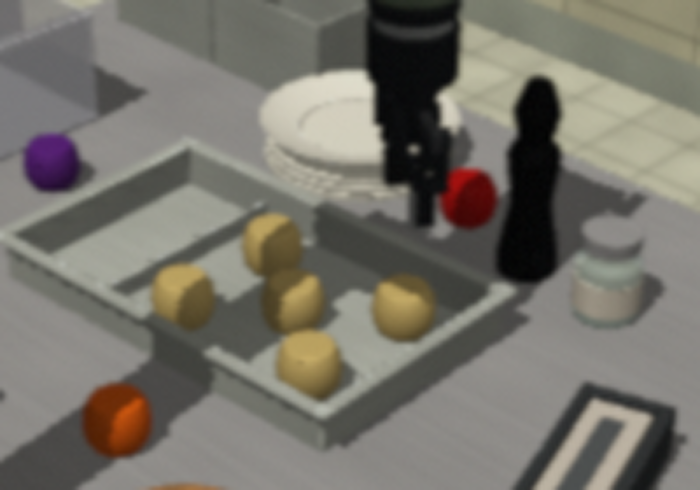

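View pics/d1.png

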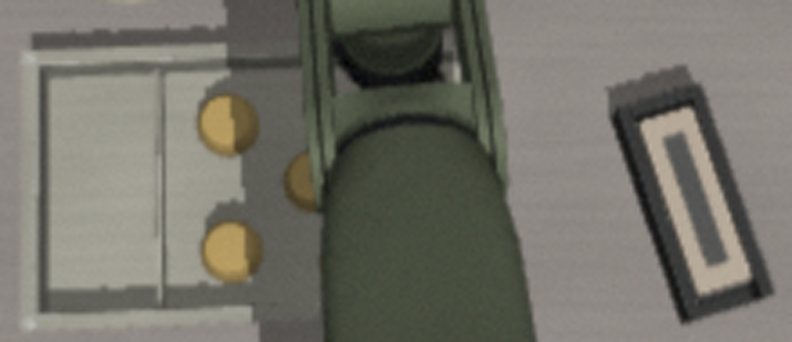

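```bash
sed -i "s/from_euler('y',t\[4\]/from_euler('x',t[4]/" h.py; python3 -c "
from h import *
inc([(.4687,-.1995,.13,108),(.4687,-.1995,.06,108)])"
```

```text
(0.4687, -0.1995, 0.13, 108) -> [-0.3205, 0.0093, -0.0145] [0.52, 0.01, -47.97] rows>= 7
(0.4687, -0.1995, 0.06, 108) -> [-0.3207, 0.0087, 0.0555] [0.52, 0.01, -47.97] rows>= 7
```

Request:
{"method": "apply_moves", "body": {
  "increments": [0, 0, -0.02, 0, 0, 0, 60, -0.32, 0.009, -0.03, 0.5, 0, -48, 0, -0.32, 0.009, -0.03, 0.5, 0, -48, 0, -0.32, 0.009, -0.03, 0.5, 0, -48, 0, -0.32, 0.009, -0.03, 0.5, 0, -48, 0, -0.32, 0.009, -0.03, 0.5, 0, -48, 0, -0.32, 0.009, -0.015, 0.5, 0, -48, 0, -0.32, 0.009, -0.015, 0.5, 0, -48, 0, -0.32, 0.009, -0.015, 0.5, 0, -48, 0, -0.32, 0.009, -0.015, 0.5, 0, -48, 0]
}}

```text
t: 18.8
tool_pos: [0.4641, -0.1997, 0.1256]
tcp_rot: [-3.128, -0.003, 1.883]
ft_force: [0.1, 0.1, -0.6]
opening: 0.0
```

```bash
python3 -c "
from h import *
dets('d2'); p,d=shot('side'); save('d2s',p[210:330,280:420],4)
inc([(.4687,-.1995,.055,108),(.4687,-.1995,.045,108),(.4687,-.1995,.027,108)])"
```

```text
171 [0.6154 0.0814 0.0471] (0.6155, 0.0807, 0.0252)
170 [0.6056 0.2328 0.0468] (0.6047, 0.233, 0.0255)
176 [0.5552 0.1553 0.0468] (0.5555, 0.1557, 0.0255)
189 [0.4924 0.226  0.0464] (0.492, 0.2266, 0.0254)
182 [0.4981 0.0782 0.0467] (0.4974, 0.078, 0.0251)
(0.4687, -0.1995, 0.055, 108) -> [-0.002, 0.0043, 0.0708] [-0.76, -0.15, 0.06] rows>= 2
(0.4687, -0.1995, 0.045, 108) -> [-0.002, 0.0045, 0.0808] [-0.76, -0.15, 0.06] rows>= 2
(0.4687, -0.1995, 0.027, 108) -> [-0.0021, 0.0047, 0.0988] [-0.76, -0.15, 0.06] rows>= 2
```

View pics/d2.png

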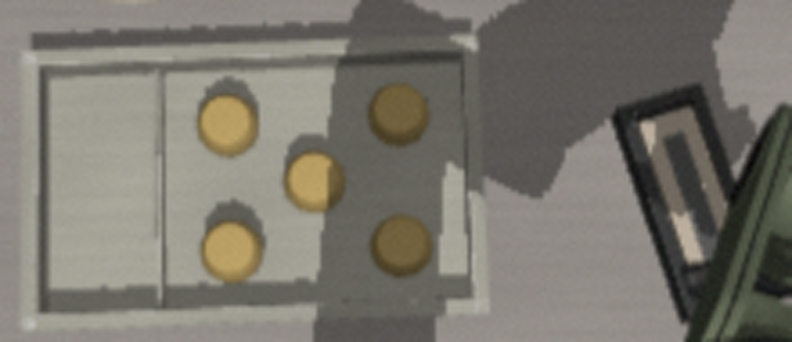

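View pics/d2s.png

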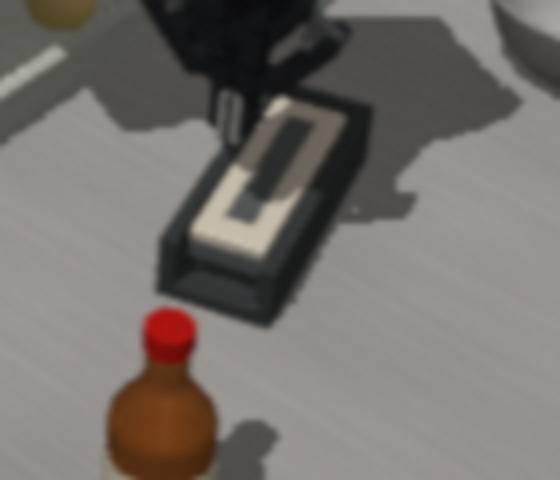

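Five potatoes are spread out, with the smallest gap about 40 mm. Next I'll press the thumb-opening end.

Request:
{"method": "apply_moves", "body": {
  "increments": [-0.002, 0.005, 0.03, -0.7, 0, 0, 0, -0.002, 0.005, 0.068, -0.7, 0, 0, 0, -0.002, 0.005, 0.068, -0.7, 0, 0, 0, -0.002, 0.005, 0.068, -0.7, 0, 0, 0]
}}

```text
t: 19.3
tool_pos: [0.4693, -0.1992, 0.058]
tcp_rot: [-3.14, -0.003, 1.887]
ft_force: [1.0, -0.3, 0.5]
opening: -0.0002
```

```bash
python3 -c "
from h import *
p,d=shot('side'); save('d3s',p[210:330,280:420],4)
inc([(.4687,-.1995,.045,108),(.4687,-.1995,.027,108)])"
```

```text
(0.4687, -0.1995, 0.045, 108) -> [0.0006, -0.0013, 0.014] [-0.0, -0.08, 0.1] rows>= 1
(0.4687, -0.1995, 0.027, 108) -> [0.0006, -0.0013, 0.032] [-0.0, -0.08, 0.1] rows>= 1
```

View pics/d3s.png

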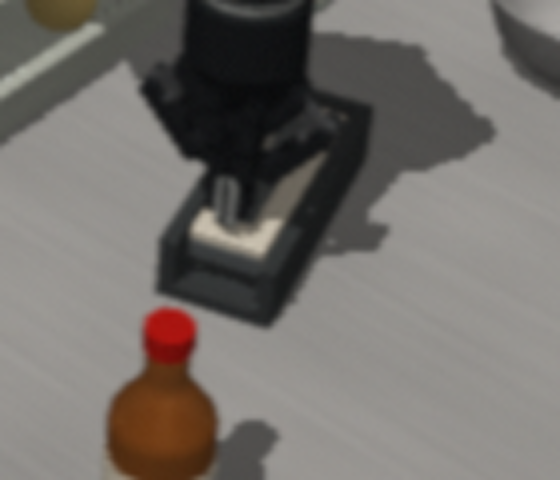

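Request:
{"method": "apply_moves", "body": {
  "increments": [0, -0.001, 0.01, 0, 0, 0, 0, 0, -0.001, 0.016, 0, 0, 0, 0, 0, -0.001, 0.02, 0, 0, 0, 0, 0, -0.001, 0.023, 0, 0, 0, 0, 0, -0.001, 0.025, 0, 0, 0, 0]
}}

```text
t: 19.85
tool_pos: [0.4665, -0.2013, 0.0336]
tcp_rot: [-3.138, -0.001, 1.887]
ft_force: [-5.5, -4.8, 7.3]
opening: 0.0002
```

```bash
python3 -c "
from h import *
p,d=shot('side'); save('d4s',p[210:330,280:420],4)
print(r.sense()['tool_pos'],r.sense()['ft_force'])"
```

```text
[ 0.46651156 -0.20129548  0.03334436] [-5.52391156 -4.48966323  5.61972691]
```

View pics/d4s.png

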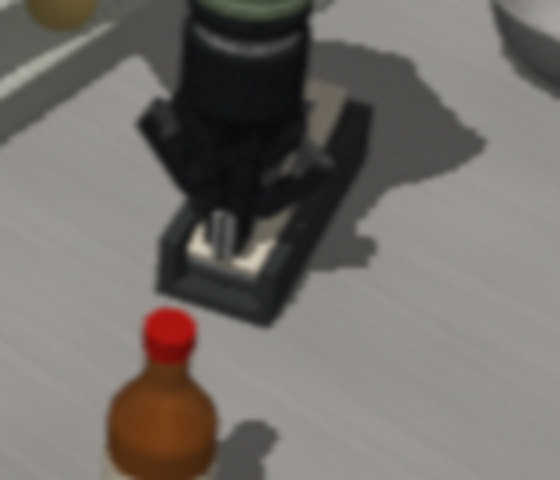

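Tipping up. I'll continue pressing to the stop.

Request:
{"method": "apply_moves", "body": {
  "increments": [0, 0, 0.003, 0, 0, 0, 0, 0, 0, 0.006, 0, 0, 0, 0, 0, 0, 0.009, 0, 0, 0, 0, 0, 0, 0.012, 0, 0, 0, 0]
}}

```text
t: 20.3
tool_pos: [0.4667, -0.2015, 0.0245]
tcp_rot: [-3.138, -0.001, 1.887]
ft_force: [-16.4, -1.4, 53.2]
opening: 0.0003
```

At the stop, with the force at 53 N. Lifting off.

Request:
{"method": "apply_moves", "body": {
  "increments": [0, 0, -0.006, 0, 0, 0, 0, 0, 0, -0.04, 0, 0, 0, 0, 0, 0, -0.09, 0, 0, 0, 0, 0, -0.05, -0.13, 0, 0, 0, 100, 0, -0.1, -0.13, 0, 0, 0, 100, 0, -0.1, -0.13, 0, 0, 0, 100, 0, -0.1, -0.13, 0, 0, 0, 100]
}}

```text
t: 21.0
tool_pos: [0.3718, -0.2318, 0.1516]
tcp_rot: [-3.141, -0.002, 1.883]
ft_force: [0.2, -0.0, 0.3]
opening: 0.058
```

```bash
python3 -c "
from h import *
p,d=shot('side'); save('d5s',p[190:330,260:420],4); P=cloud('side',d)
pt,dt=shot('top'); save('d5',pt[160:255,265:385],5); Q=cloud('top',dt)
c=np.array([.541,-.176]); a=np.radians(18); ex=np.array([np.cos(a),np.sin(a)]); ey=np.array([-ex[1],ex[0]])
for nm,C,im in(('side',P,p),('top',Q,pt)):
    q=C.reshape(-1,3); u=(q[:,:2]-c)@ex; v=(q[:,:2]-c)@ey
    m=(abs(v)<.015)&(abs(u)<.1)&(q[:,2]<.12)
    for lo in np.arange(-.1,.1,.02):
        k=m&(u>=lo)&(u<lo+.02)
        if k.sum()>3: print(nm,round(lo+.01,3),round(float(np.median(q[k,2])),4),k.sum())
"
```

```text
side -0.09 0.0119 107
side -0.07 0.0274 118
side -0.05 0.0376 79
side -0.03 0.048 63
side -0.01 0.0569 49
side 0.01 0.0678 26
side 0.03 0.077 28
side 0.05 0.086 31
side 0.07 0.0065 8
side 0.09 0.0171 20
top -0.09 0.0085 64
top -0.07 0.0258 62
top -0.05 0.0352 59
top -0.03 0.0449 61
top -0.01 0.055 64
top 0.01 0.0644 68
top 0.03 0.0754 67
top 0.05 0.0828 74
top 0.07 0.0823 27
top 0.09 0.0402 69
```

View pics/d5s.png

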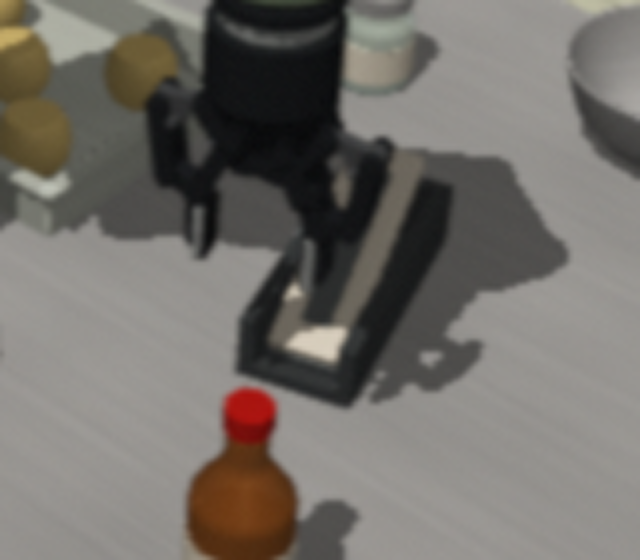

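View pics/d5.png

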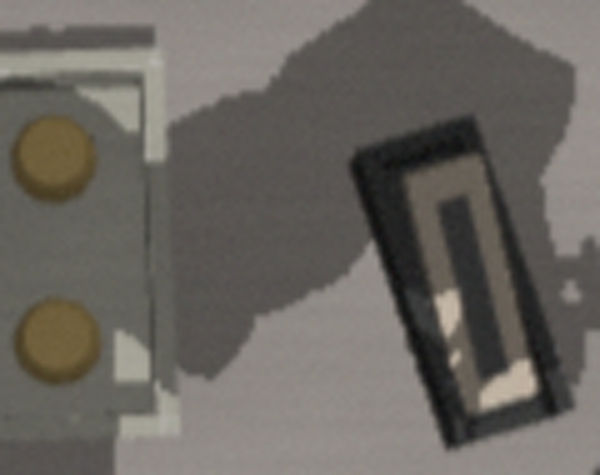

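```bash
python3 -c "
from h import *
inc([(.5405,-.1762,.125,108,-25.5),(.5732,-.1655,.0502,108,-25.5)])"
```

```text
(0.5405, -0.1762, 0.125, 108, -25.5) -> [0.0011, 0.1757, 0.0259] [-25.52, -0.11, -0.04] rows>= 4
(0.5732, -0.1655, 0.0502, 108, -25.5) -> [0.0011, 0.2102, 0.1007] [-25.52, -0.11, -0.04] rows>= 5
```

Request:
{"method": "apply_moves", "body": {
  "increments": [0.001, 0.05, 0, -8.5, 0, 0, 100, 0.001, 0.1, 0, -17, 0, 0, 100, 0.001, 0.15, 0.01, -25.5, 0, 0, 100, 0.001, 0.176, 0.026, -25.5, 0, 0, 100, 0.001, 0.176, 0.026, -25.5, 0, 0, 100, 0.001, 0.176, 0.026, -25.5, 0, 0, 100]
}}

```text
t: 21.7
tool_pos: [0.5549, -0.1534, 0.1402]
tcp_rot: [2.754, 0.017, 1.847]
ft_force: [0.9, 0.1, 0.9]
opening: 0.0854
```

```bash
python3 -c "
from h import *
p,d=shot('side'); save('d6s',p[190:330,260:420],4)
print(r.sense()['joint_positions'])
inc([(.5732,-.1655,.0502,108,-25.5)])"
```

```text
[-0.41828997  0.27164167  1.95752906  0.39751088  0.63518096 -2.55678926]
(0.5732, -0.1655, 0.0502, 108, -25.5) -> [-0.0146, -0.0208, 0.0897] [-3.24, 1.83, -1.62] rows>= 2
```

View pics/d6s.png

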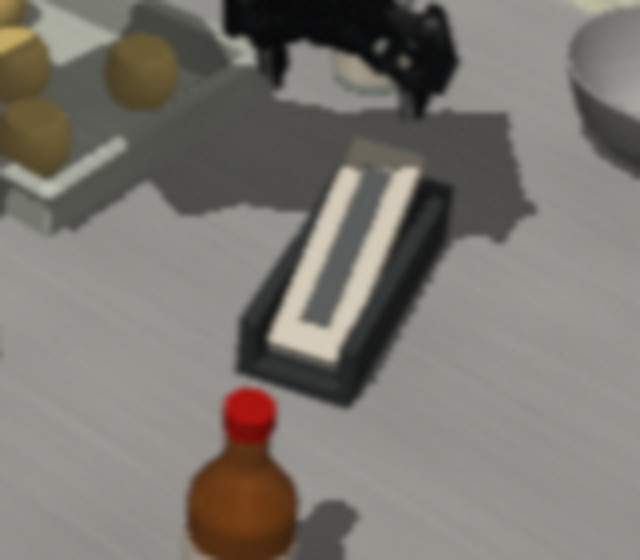

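The wrist is at its range limit with this half turn, so I'll use the equivalent grasp turned 180°.

```bash
python3 -c "
from h import *
inc([(.5405,-.1762,.18,10,0)])"
```

```text
(0.5405, -0.1762, 0.18, 10, 0) -> [-0.0183, -0.0034, -0.0434] [17.66, -17.84, 94.64] rows>= 12
```

Request:
{"method": "apply_moves", "body": {
  "increments": [0, 0, -0.04, 0, 0, 0, 100, -0.018, -0.003, -0.043, 17.7, -17.8, 94.6, 100, -0.018, -0.003, -0.043, 17.7, -17.8, 94.6, 100, -0.018, -0.003, -0.043, 17.7, -17.8, 94.6, 100, -0.018, -0.003, -0.043, 17.7, -17.8, 94.6, 100, -0.018, -0.003, -0.043, 17.7, -17.8, 94.6, 100, -0.018, -0.003, -0.043, 17.7, -17.8, 94.6, 100, -0.018, -0.003, -0.043, 17.7, -17.8, 94.6, 100, -0.018, -0.003, -0.043, 17.7, -17.8, 94.6, 100, -0.018, -0.003, -0.043, 17.7, -17.8, 94.6, 100, -0.018, -0.003, -0.043, 17.7, -17.8, 94.6, 100, -0.018, -0.003, -0.043, 17.7, -17.8, 94.6, 100, -0.018, -0.003, -0.043, 17.7, -17.8, 94.6, 100, -0.018, -0.003, -0.043, 17.7, -17.8, 94.6, 100, -0.018, -0.003, -0.043, 17.7, -17.8, 94.6, 100]
}}

```text
t: 23.25
tool_pos: [0.5404, -0.1766, 0.1807]
tcp_rot: [3.141, -0.002, 0.174]
ft_force: [-0.2, 0.6, 0.2]
opening: 0.0855
```

```bash
python3 -c "
from h import *
print(r.sense()['joint_positions'].round(2))
inc([(.5405,-.1762,.125,-72,25.5)])"
```

```text
[-0.34  0.35  1.66  0.    1.14 -0.51]
(0.5405, -0.1762, 0.125, -72, 25.5) -> [0.0001, -0.0004, 0.0557] [20.91, 18.14, 80.56] rows>= 10
```

Request:
{"method": "apply_moves", "body": {
  "increments": [0, 0, 0, 20.9, 18.1, 80.6, 100, 0, 0, 0, 20.9, 18.1, 80.6, 100, 0, 0, 0, 20.9, 18.1, 80.6, 100, 0, 0, 0, 20.9, 18.1, 80.6, 100, 0, 0, 0, 20.9, 18.1, 80.6, 100, 0, 0, 0, 20.9, 18.1, 80.6, 100, 0, 0, 0, 20.9, 18.1, 80.6, 100, 0, 0, 0.02, 20.9, 18.1, 80.6, 100, 0, 0, 0.035, 20.9, 18.1, 80.6, 100, 0, 0, 0.05, 20.9, 18.1, 80.6, 100, 0, 0, 0.05, 20.9, 18.1, 80.6, 100, 0, 0, 0.05, 20.9, 18.1, 80.6, 100]
}}

```text
t: 24.45
tool_pos: [0.5409, -0.1763, 0.1311]
tcp_rot: [-2.697, -0.001, -1.255]
ft_force: [0.0, -1.3, 0.8]
opening: 0.0856
```

```bash
python3 -c "
from h import *
p,d=shot('side'); save('d7s',p[170:310,260:420],4)
print(r.sense()['joint_positions'].round(2))
inc([(.5732,-.1655,.0502,-72,25.5)])"
```

```text
[-0.51  0.28  1.99  0.57  0.63  0.32]
(0.5732, -0.1655, 0.0502, -72, 25.5) -> [-0.001, 0.0049, 0.088] [-0.02, -0.05, 0.11] rows>= 2
```

View pics/d7s.png

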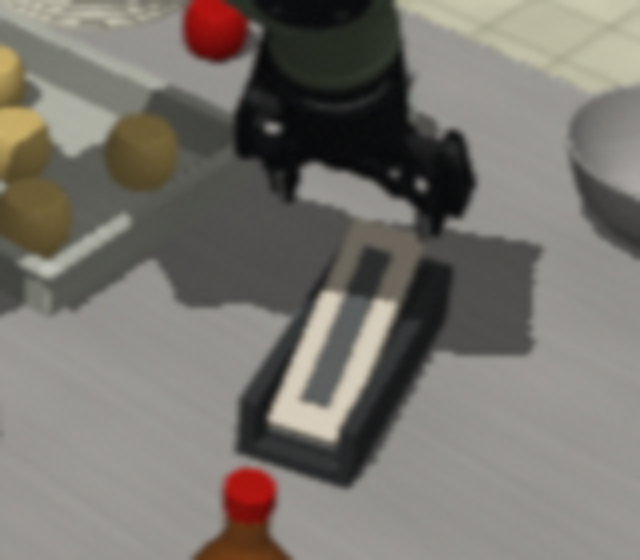

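Request:
{"method": "apply_moves", "body": {
  "increments": [-0.001, 0.005, 0.03, 0, 0, 0, 100, -0.001, 0.005, 0.06, 0, 0, 0, 100, -0.001, 0.005, 0.08, 0, 0, 0, 100, -0.001, 0.005, 0.087, 0, 0, 0, 100, -0.001, 0.005, 0.087, 0, 0, 0, 100]
}}

```text
t: 25.0
tool_pos: [0.5727, -0.165, 0.0499]
tcp_rot: [-2.697, 0.0, -1.256]
ft_force: [0.7, 0.3, 0.6]
opening: 0.0857
```

```bash
python3 -c "
from h import *
p,d=shot('side'); save('d8s',p[190:310,290:420],5)
inc([(.5732,-.1655,.0502,-72,25.5)])"
```

```text
(0.5732, -0.1655, 0.0502, -72, 25.5) -> [0.0004, -0.0002, 0.0005] [-0.02, -0.01, 0.02] rows>= 1
```

View pics/d8s.png

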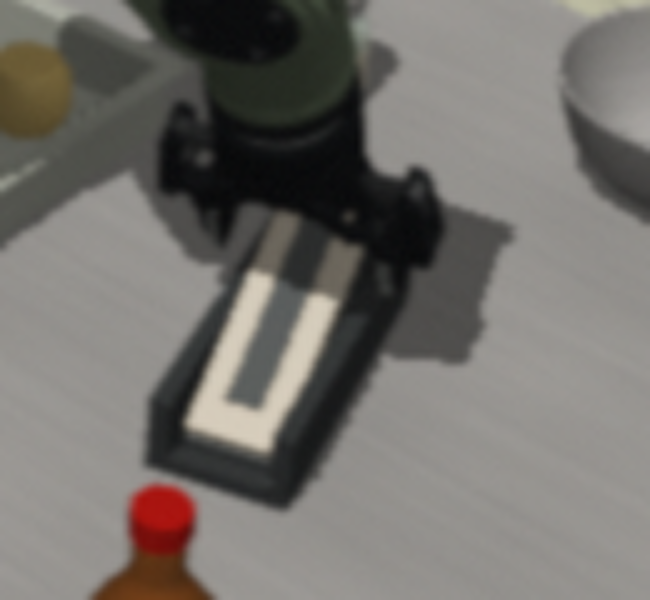

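Now I'll close on the slab.

Request:
{"method": "apply_moves", "body": {
  "increments": [0, 0, 0, 0, 0, 0, 0, 0, 0, 0, 0, 0, 0, 0, 0, 0, 0, 0, 0, 0, 0, 0, 0, 0, 0, 0, 0, 0, 0, 0, 0, 0, 0, 0, 0, 0, 0, 0, 0, 0, 0, 0],
  "squeeze": 70
}}

```text
t: 25.65
tool_pos: [0.5724, -0.1657, 0.0509]
tcp_rot: [-2.696, -0.001, -1.258]
ft_force: [-1.7, -1.7, 6.0]
opening: 0.049
```

```bash
python3 -c "
from h import *
p,d=shot('side'); save('d9s',p[190:310,290:420],5)
print(r.sense()['ft_force'], r.sense()['tool_pos'])"
```

```text
[-0.90327937 -2.4046974   6.48990576] [ 0.57240544 -0.16569154  0.05089638]
```

View pics/d9s.png

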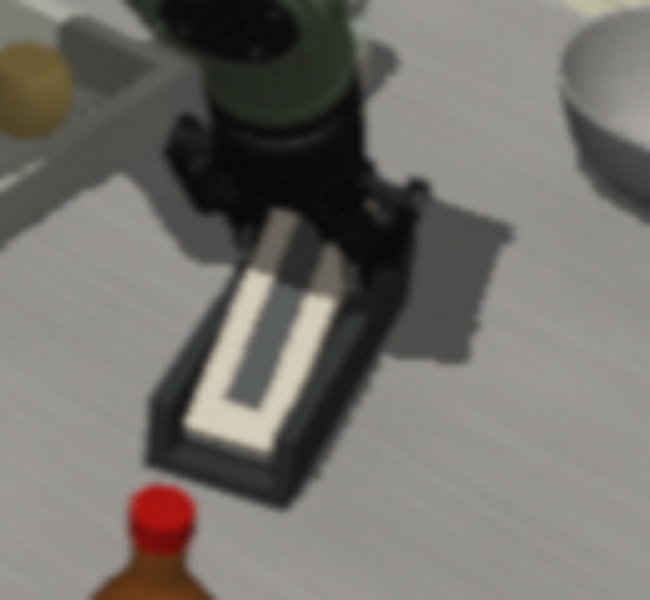

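Request:
{"method": "apply_moves", "body": {
  "increments": [0, -0.002, -0.01, 0, 0, 0, 0, 0, -0.008, -0.02, 0, 0, 0, 0, 0, -0.016, -0.036, 0, 0, 0, 0, 0, -0.025, -0.054, 0, 0, 0, 0, 0, -0.036, -0.075, 0, 0, 0, 0, 0, -0.036, -0.075, 0, 0, 0, 0]
}}

```text
t: 26.3
tool_pos: [0.5735, -0.1657, 0.1358]
tcp_rot: [-2.693, -0.003, -1.257]
ft_force: [-0.7, -0.8, -2.3]
opening: 0.0485
```

```bash
python3 -c "
from h import *
p,d=shot('side'); save('e1s',p[170:310,260:420],4)
print(r.sense()['joint_positions'].round(2))
inc([(.5724,-.166,.17,-72,0)])"
```

```text
[-0.46  0.31  1.94  0.54  0.63  0.4 ]
(0.5724, -0.166, 0.17, -72, 0) -> [0.0008, -0.0154, -0.0328] [-25.53, -0.05, -0.02] rows>= 3
```

View pics/e1s.png

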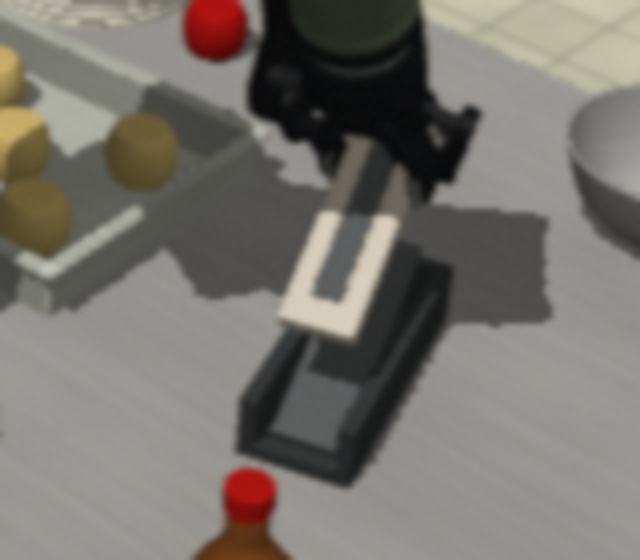

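Request:
{"method": "apply_moves", "body": {
  "increments": [0, -0.008, -0.02, -8, 0, 0, 0, 0, -0.012, -0.025, -16.5, 0, 0, 0, 0, -0.012, -0.025, -25.5, 0, 0, 0, 0, -0.012, -0.025, -25.5, 0, 0, 0]
}}

```text
t: 26.75
tool_pos: [0.5744, -0.1639, 0.1595]
tcp_rot: [3.138, 0.001, -1.255]
ft_force: [0.3, -0.7, -2.8]
opening: 0.0485
```

```bash
python3 -c "
from h import *
p,d=shot('side'); save('e2s',p[170:310,260:420],4)
pt,dt=shot('top'); Q=cloud('top',dt); save('e2',pt[160:255,165:385],3.6)
m=(Q[...,2]>.06)&(pt.min(-1)>110); m[:,:300]=0;m[:150]=0;m[260:]=0;m[:,390:]=0
q=Q[m]; print(m.sum(), q.mean(0) if m.sum() else 0)
print(r.sense()['joint_positions'].round(2))
inc([(.5822,.3451,.11,-87.3,0)])"
```

```text
14 [0.41733141 0.03314052 1.0525588 ]
[-0.3   0.41  1.62  0.    1.12  0.96]
(0.5822, 0.3451, 0.11, -87.3, 0) -> [-0.4806, -0.1672, 0.0494] [0.2, 0.18, 15.39] rows>= 11
```

View pics/e2s.png

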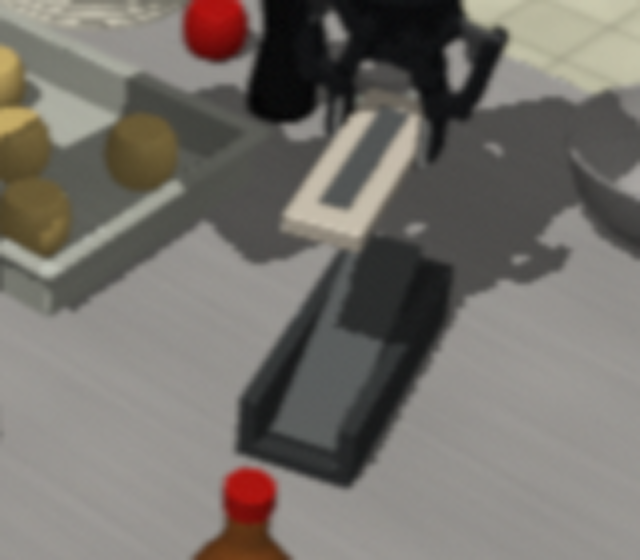

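View pics/e2.png

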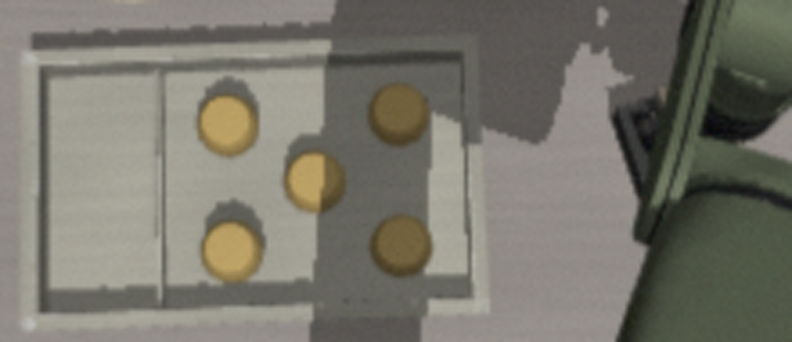

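```bash
cat >> h.py <<'E'
def slab(zlo,zhi,c,rad=.13,tag=None):
    p,d=shot('side'); P=cloud('side',d)
    hsv=cv2.cvtColor(p,cv2.COLOR_RGB2HSV)
    m=(P[...,2]>zlo)&(P[...,2]<zhi)&(np.hypot(P[...,0]-c[0],P[...,1]-c[1])<rad)
    t=r.sense(); A=Rm(t['tcp_rot']); q=(P-np.array(t['tool_pos']))@A
    if tag: save(tag,p[100:330,180:420],3)
    return p,P,m,q
E
python3 -c "
from h import *
p,P,m,q=slab(.08,.25,(.54,-.176))
# tool frame: y ~ -slabx ; look at |x|<.015, y in bins
for lo in np.arange(-.06,.14,.02):
    k=m&(abs(q[...,0])<.02)&(q[...,1]>lo)&(q[...,1]<lo+.02)&(q[...,2]<.06)&(q[...,2]>-.04)
    print(round(lo+.01,2),k.sum(), np.median(q[k][:,2]).round(4) if k.sum() else None, np.median(P[k][:,2]).round(4) if k.sum() else None)
k=m&(abs(q[...,0])<.04)&(q[...,1]>.02)&(abs(q[...,2])<.05); print(np.percentile(q[k],[1,50,99],axis=0).round(4))
"
```

```text
-0.05 9 -0.0239 0.1821
-0.03 46 -0.0244 0.1826
-0.01 64 -0.0247 0.183
0.01 71 -0.0246 0.183
0.03 68 -0.0243 0.1827
0.05 77 -0.0239 0.1823
0.07 79 -0.0242 0.1827
0.09 77 -0.0237 0.1823
0.11 137 -0.0217 0.1802
0.13 1 -0.022 0.1806
[[-0.0255  0.0222 -0.027 ]
 [ 0.0017  0.0792 -0.0233]
 [ 0.0245  0.1189 -0.0103]]
```

```bash
python3 -c "
from h import *
p,P,m,q=slab(.05,.3,(.56,-.166))
k=m&(abs(q[...,0])>.027)&(abs(q[...,0])<.05)&(abs(q[...,1])<.025)
for s in (1,-1):
    kk=k&(q[...,0]*s>0); print(s,kk.sum(), np.percentile(q[kk],[0,2,10,50,90,98,100],axis=0).round(4).tolist() if kk.sum() else None)
inc([(.5842,.3452,.11,-87.3,0)])
"
```

```text
1 289 [[0.0271, -0.0168, -0.1407], [0.0275, -0.0114, -0.1388], [0.0281, -0.0064, -0.1257], [0.0339, 0.0066, -0.0698], [0.0466, 0.0125, -0.0248], [0.049, 0.0165, 0.1072], [0.0499, 0.0233, 0.1083]]
-1 222 [[-0.05, -0.014, -0.1396], [-0.0497, -0.0083, -0.134], [-0.0477, 0.0004, -0.1149], [-0.0349, 0.0085, -0.0586], [-0.0284, 0.0139, -0.0238], [-0.0273, 0.0196, -0.0129], [-0.0271, 0.0247, 0.1079]]
(0.5842, 0.3452, 0.11, -87.3, 0) -> [-0.4805, -0.1699, 0.0499] [0.2, 0.19, 15.27] rows>= 11
```

Request:
{"method": "apply_moves", "body": {
  "increments": [-0.48, -0.17, 0.03, 0, 0, 15, 0, -0.48, -0.17, 0.03, 0, 0, 15, 0, -0.48, -0.17, 0.03, 0, 0, 15, 0, -0.48, -0.17, 0.03, 0, 0, 15, 0, -0.48, -0.17, 0.03, 0, 0, 15, 0, -0.48, -0.17, 0.03, 0, 0, 15, 0, -0.48, -0.17, 0.03, 0, 0, 15, 0, -0.48, -0.17, 0.03, 0, 0, 15, 0, -0.48, -0.17, 0.03, 0, 0, 15.3, 0, -0.48, -0.17, 0.03, 0, 0, 15.3, 0, -0.48, -0.17, 0.03, 0, 0, 15.3, 0, -0.48, -0.17, 0.03, 0, 0, 15.3, 0, -0.48, -0.17, 0.03, 0, 0, 15.3, 0]
}}

```text
t: 28.25
tool_pos: [0.5855, 0.3421, 0.1304]
tcp_rot: [3.139, -0.001, -1.525]
ft_force: [0.6, 0.2, -3.0]
opening: 0.0487
```

```bash
python3 -c "
from h import *
p,P,m,q=slab(.08,.25,(.54,.343),tag='e3s')
for lo in np.arange(-.06,.14,.02):
    k=m&(abs(q[...,0])<.02)&(q[...,1]>lo)&(q[...,1]<lo+.02)&(q[...,2]<.06)&(q[...,2]>-.04)
    print(round(lo+.01,2),k.sum(), np.median(q[k][:,2]).round(4) if k.sum() else None)
k=m&(abs(q[...,0])<.04)&(q[...,1]>.02)&(abs(q[...,2])<.05); print(np.percentile(q[k],[1,50,99],axis=0).round(4))
inc([(.5842,.3452,.06,-87.3,0),(.5842,.3452,-.003,-87.3,0)])
"
```

```text
-0.05 2 -0.0193
-0.03 9 -0.0217
-0.01 17 -0.0246
0.01 38 -0.0244
0.03 43 -0.0237
0.05 46 -0.0241
0.07 40 -0.0238
0.09 47 -0.0236
0.11 65 -0.0215
0.13 3 -0.0146
[[-0.0252  0.0203 -0.0268]
 [ 0.0078  0.0748 -0.0225]
 [ 0.0276  0.1207 -0.0102]]
(0.5842, 0.3452, 0.06, -87.3, 0) -> [-0.0036, 0.0012, 0.0707] [0.12, -0.04, -0.14] rows>= 2
(0.5842, 0.3452, -0.003, -87.3, 0) -> [-0.0036, 0.0011, 0.1337] [0.12, -0.04, -0.14] rows>= 3
```

View pics/e3s.png

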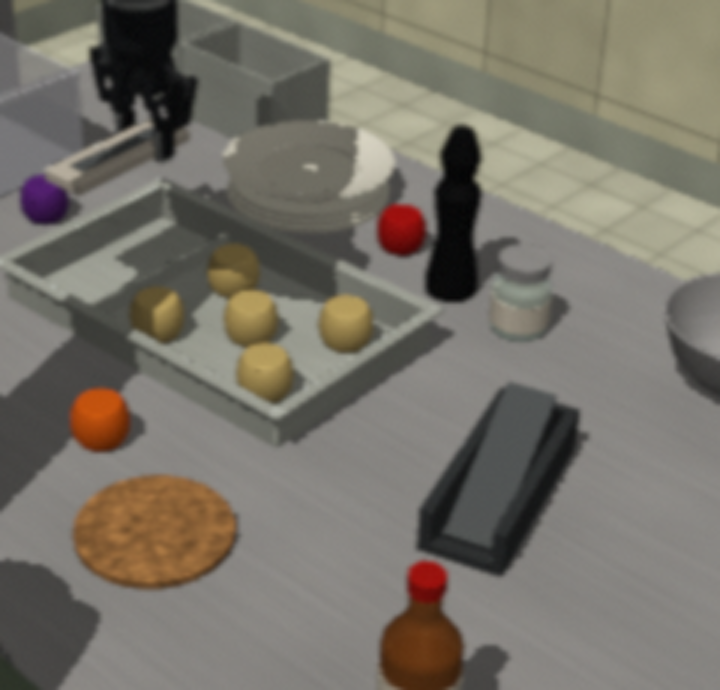

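Request:
{"method": "apply_moves", "body": {
  "increments": [-0.003, 0.001, 0.03, 0, 0, 0, 0, -0.003, 0.001, 0.06, 0, 0, 0, 0, -0.003, 0.001, 0.09, 0, 0, 0, 0, -0.003, 0.001, 0.11, 0, 0, 0, 0, -0.003, 0.001, 0.122, 0, 0, 0, 0, -0.003, 0.001, 0.127, 0, 0, 0, 0, -0.003, 0.001, 0.127, 0, 0, 0, 0]
}}

```text
t: 29.0
tool_pos: [0.5851, 0.3462, 0.0042]
tcp_rot: [3.141, 0.001, -1.526]
ft_force: [-1.0, 0.5, -1.8]
opening: 0.0484
```

```bash
python3 -c "
from h import *
p,P,m,q=slab(.01,.25,(.54,.343),tag='e4s')
k=m&(abs(q[...,0])<.04)&(q[...,1]>.02)&(abs(q[...,2])<.05); print(np.percentile(q[k],[1,50,99],axis=0).round(4))
s=r.sense();print(s['tool_pos'],s['ft_force'])
inc([(.5842,.3452,-.004,-87.3,0)])
"
```

```text
[[-0.0368  0.0219 -0.0441]
 [ 0.0062  0.1004 -0.0224]
 [ 0.0376  0.1638 -0.0064]]
[0.58547787 0.34674377 0.00493122] [ 0.14310698  0.522234   -1.3859539 ]
(0.5842, 0.3452, -0.004, -87.3, 0) -> [0.0015, 0.0013, 0.0089] [-0.02, 0.07, -0.1] rows>= 1
```

View pics/e4s.png

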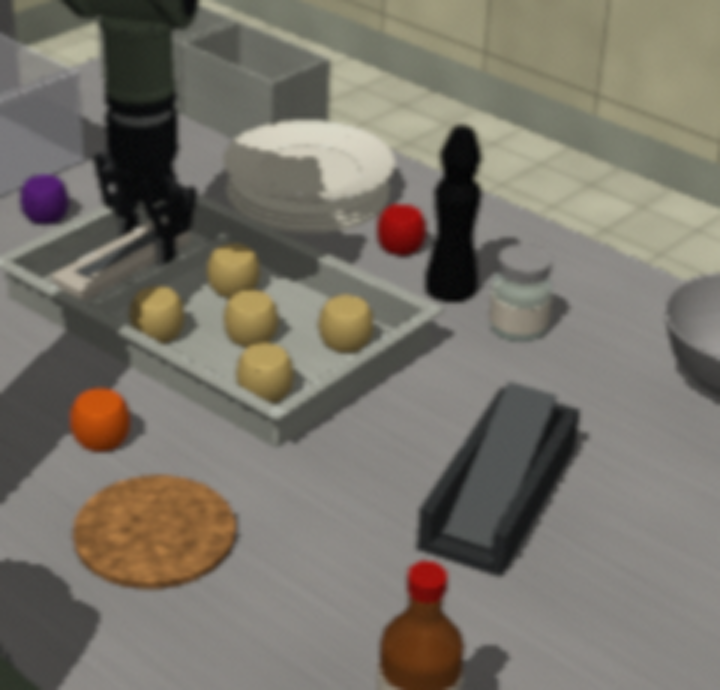

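Lowering the last few millimetres.

Request:
{"method": "apply_moves", "body": {
  "increments": [0, 0, 0.003, 0, 0, 0, 0, 0, 0, 0.006, 0, 0, 0, 0, 0, 0, 0.0085, 0, 0, 0, 0, 0, 0, 0.0085, 0, 0, 0, 0]
}}

```text
t: 29.45
tool_pos: [0.5858, 0.3475, 0.0013]
tcp_rot: [-3.139, 0.002, -1.524]
ft_force: [-6.2, -4.2, 21.5]
opening: 0.0485
```

Request:
{"method": "apply_moves", "body": {
  "increments": [0, 0, -0.0005, 0, 0, 0, 0, 0, 0, -0.001, 0, 0, 0, 68, 0, 0, -0.001, 0, 0, 0, 68, 0, 0, -0.001, 0, 0, 0, 68, 0, 0, -0.001, 0, 0, 0, 68]
}}

```text
t: 29.95
tool_pos: [0.586, 0.3478, -0.0005]
tcp_rot: [-3.139, 0.003, -1.525]
ft_force: [-1.8, -1.6, 11.2]
opening: 0.0579
```

```bash
python3 -c "
from h import *
p,P,m,q=slab(.01,.25,(.54,.343),tag='e5s')
s=r.sense();print(s['tool_pos'],s['ft_force'],s['opening'])
"
```

```text
[ 5.85983854e-01  3.47829309e-01 -5.36579035e-04] [-2.39612615 -2.22750287 10.59938571] 0.057783359177827245
```

View pics/e5s.png

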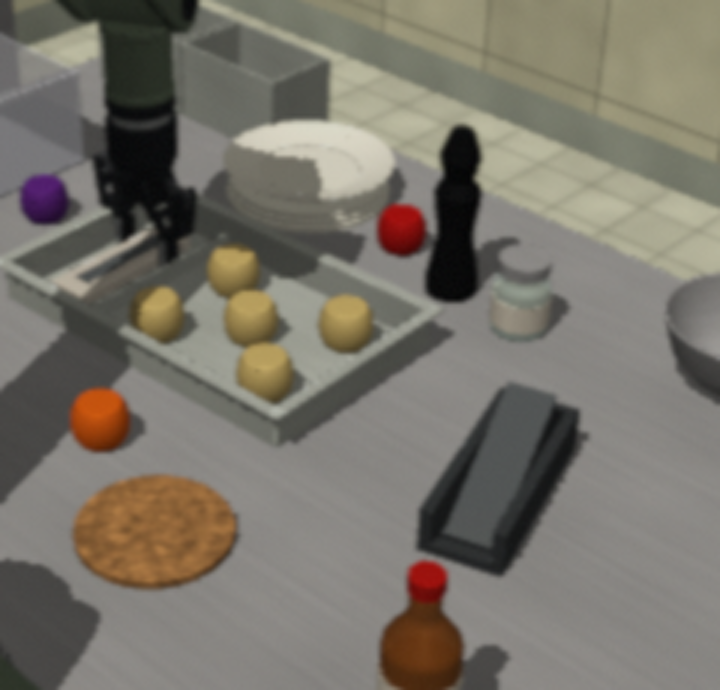

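Released. Now raising straight up and away, low to high.

Request:
{"method": "apply_moves", "body": {
  "increments": [0, 0, -0.01, 0, 0, 0, 68, 0, 0, -0.03, 0, 0, 0, 68, 0, 0, -0.07, 0, 0, 0, 68, 0, 0, -0.12, 0, 0, 0, 68, 0, 0, -0.17, 0, 0, 0, 68, 0, 0, -0.17, 0, 0, 0, 68]
}}

```text
t: 30.6
tool_pos: [0.5887, 0.3493, 0.176]
tcp_rot: [-3.127, 0.009, -1.524]
ft_force: [0.1, -0.4, 1.5]
opening: 0.0583
```

```bash
python3 -c "
from h import *
p,P,m,q=slab(.01,.25,(.54,.343),tag='e6s')
# press point u=88: dock x 63
x,y=.541+.063*.951,-.176+.063*.309; print(x,y)
inc([(x,y,.17,-72,0)])
"
```

```text
0.600913 -0.15653299999999998
(0.600913, -0.15653299999999998, 0.17, -72, 0) -> [0.5049, 0.0095, -0.0009] [-0.51, 0.24, -15.34] rows>= 11
```

View pics/e6s.png

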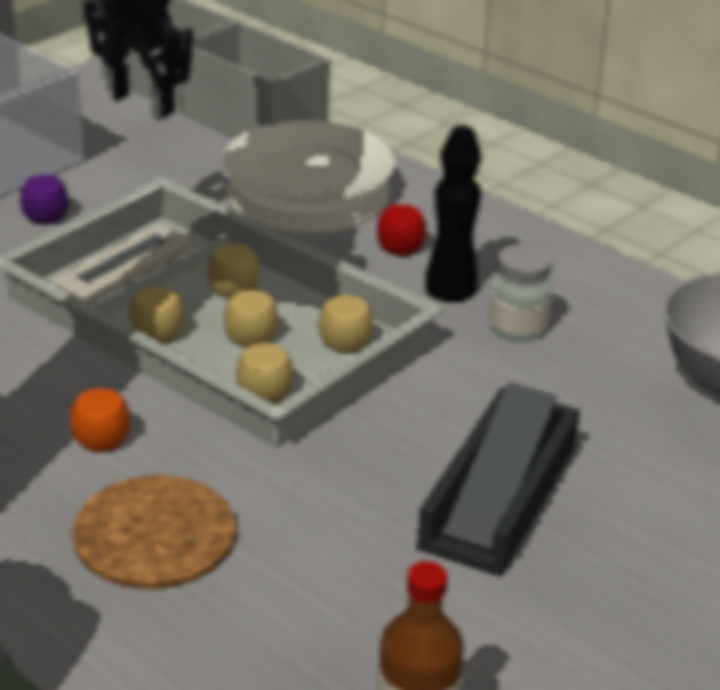

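Request:
{"method": "apply_moves", "body": {
  "increments": [0.505, 0.01, 0, -0.5, 0, -15.3, 0, 0.505, 0.01, 0, -0.5, 0, -15.3, 0, 0.505, 0.01, 0, -0.5, 0, -15.3, 0, 0.505, 0.01, 0, -0.5, 0, -15.3, 0, 0.505, 0.01, 0, -0.5, 0, -15.3, 0, 0.505, 0.01, 0, -0.5, 0, -15.3, 0, 0.505, 0.01, 0, -0.5, 0, -15.3, 0, 0.505, 0.01, 0, -0.5, 0, -15.3, 0, 0.505, 0.01, 0, -0.5, 0, -15.3, 0, 0.505, 0.01, 0, -0.5, 0, -15.3, 0, 0.505, 0.01, 0, -0.5, 0, -15.3, 0, 0.505, 0.01, 0, -0.5, 0, -15.3, 0, 0.505, 0.01, 0.02, -0.5, 0, -15.3, 0, 0.505, 0.01, 0.04, -0.5, 0, -15.3, 0, 0.505, 0.01, 0.04, -0.5, 0, -15.3, 0]
}}

```text
t: 32.15
tool_pos: [0.5959, -0.1554, 0.1229]
tcp_rot: [3.126, 0.007, -1.256]
ft_force: [-0.5, 0.3, -0.6]
opening: 0.0
```

```bash
python3 -c "
from h import *
dets('f1'); p,d=shot('side'); save('f1s',p[170:310,260:420],4)
inc([(.6009,-.1565,.09,-72,0),(.6009,-.1565,.032,-72,0)])
t=np.load('f1.npz'); Q=cloud('top',t['d'])
w=(t['p'].min(-1)>105)&(Q[...,2]>.010)&(Q[...,2]<.03)&(Q[...,1]>.29)&(Q[...,1]<.39)&(Q[...,0]>.43)&(Q[...,0]<.65)
rc=cv2.minAreaRect(Q[w][:,:2].astype(np.float32)); print(rc,np.percentile(Q[w][:,2],[5,50,95]))
"
```

```text
168 [0.616  0.0817 0.0466] (0.6168, 0.0817, 0.0245)
174 [0.6054 0.2325 0.047 ] (0.605, 0.2328, 0.025)
175 [0.5551 0.1551 0.0468] (0.5548, 0.1543, 0.0256)
185 [0.4925 0.2259 0.0467] (0.4921, 0.2257, 0.0261)
177 [0.4979 0.0781 0.0467] (0.4978, 0.0781, 0.0255)
(0.6009, -0.1565, 0.09, -72, 0) -> [0.0011, -0.003, 0.0359] [0.59, 0.17, 0.05] rows>= 1
(0.6009, -0.1565, 0.032, -72, 0) -> [0.0013, -0.0036, 0.0939] [0.59, 0.17, 0.05] rows>= 2
((0.5561334490776062, 0.3399420380592346), (0.1860397607088089, 0.09926487505435944), 0.18705788254737854) [0.01141193 0.01728961 0.02428356]
```

View pics/f1.png

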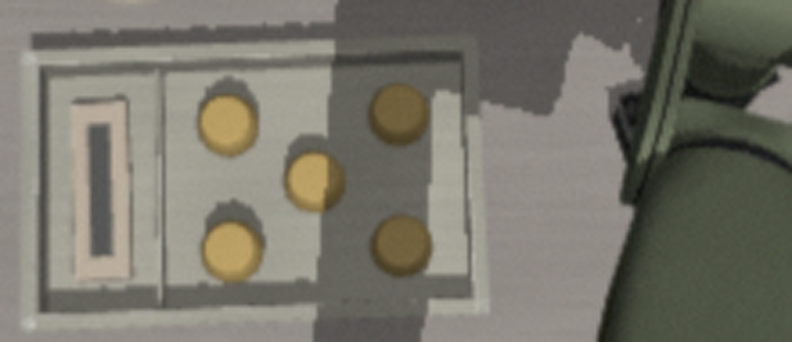

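View pics/f1s.png

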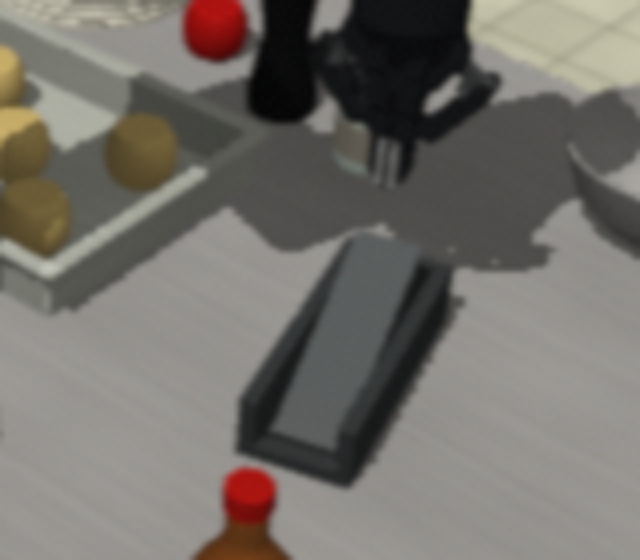

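Request:
{"method": "apply_moves", "body": {
  "increments": [0.001, -0.003, 0.02, 0.5, 0, 0, 0, 0.001, -0.003, 0.035, 0.5, 0, 0, 0, 0.001, -0.003, 0.035, 0.5, 0, 0, 0, 0.001, -0.003, 0.035, 0.5, 0, 0, 0]
}}

```text
t: 32.65
tool_pos: [0.6017, -0.1576, 0.0922]
tcp_rot: [-3.141, 0.001, -1.257]
ft_force: [0.0, -0.5, 0.1]
opening: 0.0
```

```bash
python3 -c "
from h import *
p,d=shot('side'); save('f2s',p[170:310,260:420],4)
inc([(.6009,-.1565,.032,-72,0)])
"
```

```text
(0.6009, -0.1565, 0.032, -72, 0) -> [-0.0015, 0.0007, 0.0606] [-0.08, 0.04, -0.02] rows>= 2
```

View pics/f2s.png

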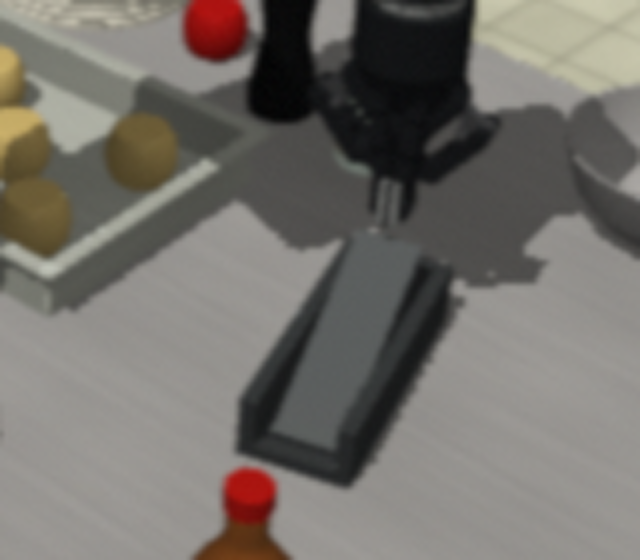

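Request:
{"method": "apply_moves", "body": {
  "increments": [-0.001, 0.007, 0.008, 0, 0, 0, 0, -0.001, 0.007, 0.018, 0, 0, 0, 0, -0.001, 0.007, 0.028, 0, 0, 0, 0, -0.001, 0.007, 0.038, 0, 0, 0, 0, -0.001, 0.007, 0.046, 0, 0, 0, 0, -0.001, 0.007, 0.052, 0, 0, 0, 0]
}}

```text
t: 33.3
tool_pos: [0.5942, -0.1591, 0.0383]
tcp_rot: [3.141, 0.002, -1.258]
ft_force: [1.7, 0.3, 2.3]
opening: 0.0
```

```bash
python3 -c "
from h import *
p,d=shot('side'); save('f3s',p[170:310,260:420],4)
print(r.sense()['ft_force'],r.sense()['tool_pos'])
"
```

```text
[0.79157857 0.01650672 0.34788917] [ 0.59359099 -0.15899792  0.03744565]
```

View pics/f3s.png

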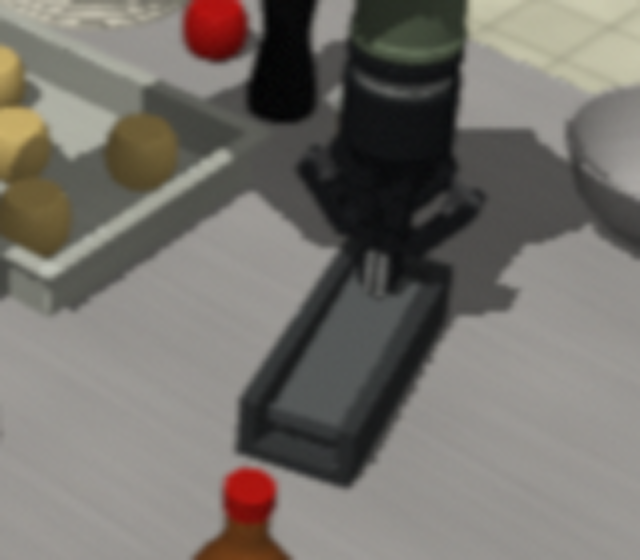

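Request:
{"method": "apply_moves", "body": {
  "increments": [0, 0, 0.003, 0, 0, 0, 0, 0, 0, 0.005, 0, 0, 0, 0, 0, 0, 0.0065, 0, 0, 0, 0, 0, 0, 0.007, 0, 0, 0, 0]
}}

```text
t: 33.75
tool_pos: [0.5938, -0.1589, 0.0321]
tcp_rot: [3.141, 0.002, -1.258]
ft_force: [-1.1, 1.7, 3.6]
opening: 0.0002
```

Request:
{"method": "apply_moves", "body": {
  "increments": [0, 0, 0.002, 0, 0, 0, 0, 0, 0, 0.003, 0, 0, 0, 0, 0, 0, 0.004, 0, 0, 0, 0, 0, 0, 0.004, 0, 0, 0, 0]
}}

```text
t: 34.15
tool_pos: [0.594, -0.159, 0.0315]
tcp_rot: [-3.141, 0.001, -1.258]
ft_force: [-5.2, 2.4, 19.8]
opening: 0.0001
```

That's the stop: 20 N at z = 0.0315, expected 0.032. Retreating to look.

Request:
{"method": "apply_moves", "body": {
  "increments": [0, 0, -0.01, 0, 0, 0, 0, 0, 0, -0.05, 0, 0, 0, 0, 0, 0, -0.1, 0, 0, 0, 0, 0, 0.05, -0.15, 0, 0, 0, 0, 0, 0.1, -0.18, 0, 0, 0, 0, 0, 0.15, -0.18, 0, 0, 0, 0, 0, 0.2, -0.18, 0, 0, 0, 0, 0, 0.2, -0.18, 0, 0, 0, 0, 0, 0.2, -0.18, 0, 0, 0, 0]
}}

```text
t: 35.05
tool_pos: [0.4007, -0.2215, 0.2087]
tcp_rot: [3.14, 0.002, -1.261]
ft_force: [0.8, -0.8, -0.3]
opening: -0.0001
```

```bash
python3 -c "
from h import *
dets('g1'); p,d=shot('side'); save('g1s',p,1.4)
P=cloud('side',d); t=np.load('g1.npz'); Q=cloud('top',t['d'])
c=np.array([.541,-.176]); a=np.radians(18); ex=np.array([np.cos(a),np.sin(a)]); ey=np.array([-ex[1],ex[0]])
for nm,C in(('side',P),('top',Q)):
    q=C.reshape(-1,3); u=(q[:,:2]-c)@ex; v=(q[:,:2]-c)@ey
    m=(abs(v)<.015)&(q[:,2]<.12)
    print(nm,[(round(lo+.01,2),round(float(np.median(q[k,2])),4)) for lo in np.arange(-.08,.08,.02) for k in [m&(u>=lo)&(u<lo+.02)] if k.sum()>3])
# slab
a=np.radians(2.74); F=np.array([.5452,.3433]); ex=np.array([np.cos(a),np.sin(a)]); ey=np.array([-ex[1],ex[0]])
q=Q.reshape(-1,3); u=(q[:,:2]-F)@ex; v=(q[:,:2]-F)@ey
m=(q[:,2]>.0115)&(q[:,2]<.026)&(abs(u)<.1)&(abs(v)<.045)
print('slab u,v pct',np.percentile(u[m],[1,50,99]),np.percentile(v[m],[1,50,99]))
k=m; A=np.c_[u[k],v[k],np.ones(k.sum())]; print('plane',np.linalg.lstsq(A,q[k,2],rcond=None)[0])
"
```

```text
170 [0.6164 0.0819 0.0467] (0.6166, 0.0823, 0.0245)
177 [0.6049 0.2332 0.0466] (0.605, 0.2328, 0.025)
177 [0.5552 0.1546 0.0469] (0.5563, 0.155, 0.0251)
185 [0.4921 0.2259 0.0466] (0.4925, 0.2259, 0.0247)
183 [0.4982 0.0778 0.0467] (0.4993, 0.078, 0.0253)
side [(np.float64(-0.07), 0.0079), (np.float64(-0.05), 0.0333), (np.float64(-0.03), 0.0336), (np.float64(-0.01), 0.0341), (np.float64(0.01), 0.034), (np.float64(0.03), 0.0344), (np.float64(0.05), 0.0338), (np.float64(0.07), 0.0339)]
top [(np.float64(-0.07), 0.0311), (np.float64(-0.05), 0.0312), (np.float64(-0.03), 0.031), (np.float64(-0.01), 0.0313), (np.float64(0.01), 0.0316), (np.float64(0.03), 0.0317), (np.float64(0.05), 0.0313), (np.float64(0.07), 0.0312)]
slab u,v pct [-0.07593932  0.00090558  0.08091711] [-0.0238593   0.00101119  0.02660367]
plane [0.00332051 0.00069925 0.01747935]
```

View pics/g1s.png

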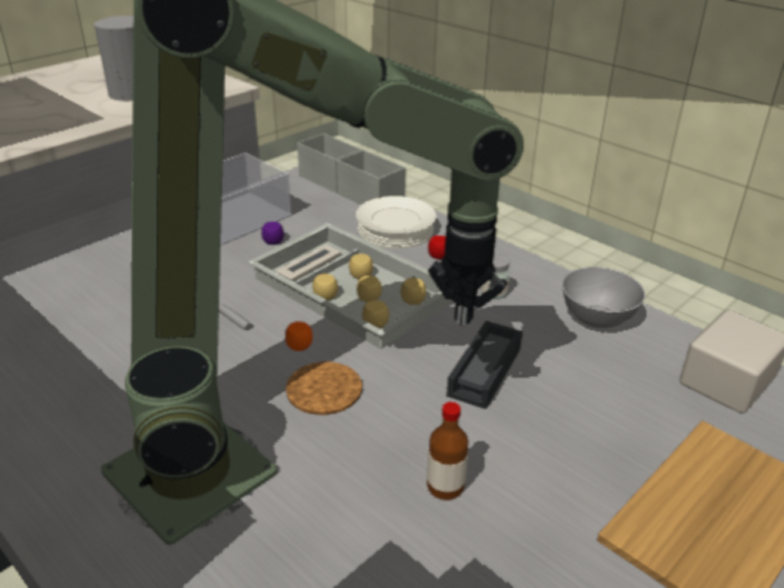

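View pics/g1.png

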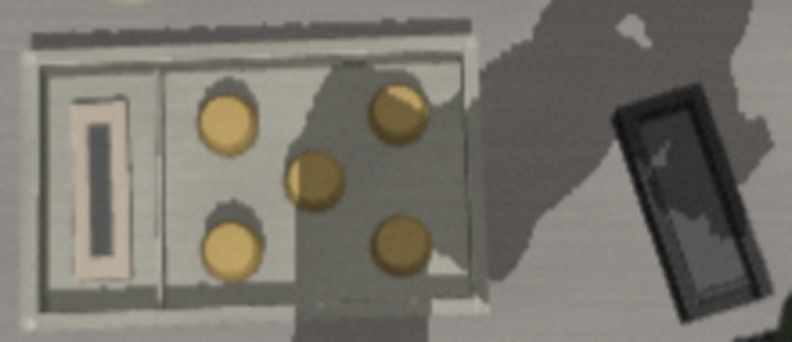

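```bash
python3 -c "
from h import *
print(r.close_job())"
```

```text
the job is handed in; nothing more can be done
None
```

The whole job is done, in the order asked, in about 35 s of the 210 s allowed, and I have handed it in.

- **Potatoes:** There were five, and I picked each one up and set it down again. They now stand in one layer, one well inside each quarter and one at the centre. The smallest gap between any two is about 40 mm.
- **Cold plate:** I pressed the thumb-opening end down to its stop, lifted the plate out and released it a few millimetres above the bay floor. It lies flat and about centred in the narrow bay, with its top at 17.5 mm against 18 mm expected.
- **Cradle:** I pressed it back level. The seat measured 31 to 32 mm high along its whole length, against 32 mm expected. The side camera read about 34 mm, also level and within its roughly 2 mm error.

I saw no other item moved, but I only compared those by eye in the pictures. I saw no knocked potato and no slack in the grip. No check failed.

Two things did not go smoothly:

- My first approach to the cold plate ran up against the last joint's range limit, so I used the same grasp turned half round.
- The fingertips pressed at about 53 N against the cradle's stop and about 21 N against the bay floor. Both are below the 120 N wrist limit.

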